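Feed the louvre slats into the vent unit's guide and run the test

ROBOT

A 6-joint arm with a two-finger parallel gripper is mounted at the origin on the work surface. World frame = base frame: x ahead of the robot, y to its left, z up, the work surface at z = 0. Lengths are in m, angles in rad, forces in N, time in s.
With the tool pointing down it reaches from about 0.3 to 0.875 m from the base axis. Payload 6.4 kg.
Tool frame: the origin (TCP) lies at the very end of the fingers, on their centre line; the grasp point (between the pads) lies 19 mm behind it; z points along the fingers, y is the line along which they close (so a half turn about z gives the same grasp; the last joint's range is limited). The gripper opens to 85 mm and grips with 20 to 120 N. Pads are 22 mm wide; open, the fingers measure 114 mm over their backs; the gripper's body (76 mm by 85 mm) begins 54 mm behind the grasp point. The pads swing forward as they close: fully open they stand 13 mm farther back than shut.
Start: joints at [0.947, 0.181, 1.607, -0, 1.354, -0.206], TCP at [0.233, 0.526, 0.231] pointing down, gripper open.
Joint ranges: [-2.99, 2.99], [-0.89, 2.07], [0.3, 2.58], [-1.14, 4.28], [0, 2.63], [-3.12, 3.12]. Speed limits (rad/s): [2.57, 2.57, 3.01, 3.14, 3.14, 3.14].

INTERFACE

Orientations are given as a unit quaternion [w, x, y, z].
In Python, from bench import ctrl, camera, calibration, order, outline_of gives the robot as it stands.
- The arm moves only by the tool move_arm, never from a script. Its argument "series" is a list that holds one entry, the list of rows, each a list of 5 numbers: the opening, from 0 (shut) to 1 (fully open), then the shift along the tool's x, y, z in mm, then the turn about the tool's z in rad. A call has exactly 10 rows; each row is the pose to reach, as a shift and turn from the pose commanded when the call began, along the tool's axes at that moment; what a row does not reach only later rows make up. A row lasts 1/12 s, in which the tool goes at most 41.7 mm and 7.16 degrees, less where a joint would pass 70% of its speed; a pose out of reach is approached as far as the arm can. A call with a gripper value outside its range is refused whole. The fingers move at their own pace and stop on an object; the grip force is fixed at half the most. Time passes only in rows, so rows that repeat a pose let the fingers close, or fill a call up. It gives the time, the measured TCP pose, the force, the opening and the grip force at its end, in the units of the state.
- ctrl.get_obs(): the state, without advancing time (a new reading comes with each control period).
- camera(name): name is "scene" or "top" or "wrist"; returns (picture, depth): 400x640x3 uint8, blue, green, red; 400x640 float32, m along the optical axis (not along the pixel's ray), 0 where there is no reading.
- calibration(name): a dict with "intrinsics" (3x3 intrinsics, pixels), "rvec" (rotation vector, rad) and "tvec" (3), from world to camera coordinates, as OpenCV has them. Camera axes: x right, y down, z forward; pixel columns grow to the right and rows downward; lengths in m; the calibration is good to about 2 mm. A picture is of the moment at which its call begins: read the wrist's pose just before it. calibration takes no time and is no camera call; for the wrist camera it gives the pose at the moment of the call.
- order.hand_in(): hands the job in; it is judged then, once.
Trained networks look in the newest picture that a camera, given by its name, has taken for a name from the list of things; names that differ only in an ending like _2 or _b are one class to them, and where a whole thing is asked for, a point or a joint stands for the part that bears it (a point fixed in the world has none). Each returns a list of dicts, best first, with "conf" (0 to 1); they miss things now and then, are a little off and sometimes report something else, mostly with a low value. They report only what shows in the picture. A call takes as long as a camera call. They do not tell look-alikes from the thing itself.
- outline_of(target, camera): "region" (400x640 bool, what is visible of it) and "bbox" ([centre column, centre row, width, height] in pixels, round what is visible of it).
The state is a dict: "time_s": time; "q": joint angles; "dq": joint speeds; "joint_efforts": joint torques, N m; "eef_pos": TCP position; "eef_rot": TCP orientation; "wrist_force": force on the tool from outside, world axes, zero at the start; "torque": the same for the moment, N m; "opening": opening from 0.0 (shut) to 1.0 (fully open); "grasp_force": force on a finger pad.
Only numpy, scipy, OpenCV 4.12 (cv2) and the standard library are available. Lean on these libraries where they do the work, as an engineer would, in place of code of your own. Each camera call takes 0.05 s, during which the arm holds its last target. There are 200 camera calls.

TASK

Fit every loose black louvre slat, rib up, into the white vent unit's guide channel: lay each lengthwise in the open infeed and slide it under the roof with the push stick, not with the fingers, until the slats lie end to end without gaps, the first one fully home against the orange end stop. With all of them home, press the green test button fully down and let it come up again. Finish with the push stick lying back in its cradle the way it lay at first, and leave the other things on the bench where they are.

Things in the scene. Friction and masses are not known exactly. Their poses are not given: they have to be found in the camera images.
- guide: White guide channel, fixed. Origin on the bench (z = 0) under the centre of the tunnel mouth; slats are fed along its own +y (about world +y). Flat bed 90 mm wide, top 12 mm over the bench, y = -112 to +267 mm. Open infeed y = -112 to 0: aluminium kerbs 8 mm high above the bed, 56 mm apart inside, tapering over the last 32 mm to about 52 mm. Tunnel y = 0 to 255 mm, x = -32 to 32 mm
- guide_mouth (a point): Centre of the tunnel mouth on the bed's top (guide frame 0, 0, 12 mm). Tunnel: 48 mm wide inside, ceiling 34 mm over the bed, roof top 50 mm over the bench; the roof is two aluminium strips with a 14 mm open slit along the middle, too narrow for the fingers, through which the slats are seen from above
- guide_stop (a point): Foot of the orange end stop's inner face, on the bed's top (guide frame 0, 255, 12 mm). The first slat home against it has its centre at guide y = 225 mm, the second behind it at 165, the third at 105, a fourth at 45
- stick: Loose push stick, 0.2 kg, lying flat along its own y. Origin at the centre of the handle's underside. Red handle 24 mm wide (x), 70 mm long (y -35 to +35), 45 mm high; pale wooden rod 24 mm wide, 12 mm high, from y = +35 to the tip at +245 mm, its underside level with the handle's. Balances about 35 mm ahead of the origin; take it by the handle from above
- stick_tip (a point): the middle of the rod's front end, at its underside (stick frame y = +245 mm)
- cradle: Grey cradle of the push stick, fixed to the bench: two saddles 45 mm long centred at y = 0 and y = +165 mm, floor 6 mm above the bench, lips up to 16 mm above the bench and 34 mm apart inside. Origin on the bench; the stick rests with its origin 6 mm straight above the cradle's origin and its rod along the cradle's +y
- test_button (a joint): green spring push button on the grey control box: 0 = up, 0.006 m = fully down; needs about 5 N; springs back
- test_button_top (a point): centre of the button's top face, 32 mm across, pressed straight down
- control: grey control box, 80 x 80 x 45 mm, fixed to the bench, with the green button on its top; origin at its underside's centre
- slat_a: Black louvre slat, 70 g (varies), three or four are present: plate 44 mm (x) by 60 mm (y, its length) by 8 mm, with a blue grip rib along its middle, 10 mm wide (x), 44 mm long (y), standing from 8 to 26 mm above the underside. Origin at the centre of the plate's underside. The same after half a turn. It goes lengthwise (y) along the channel, rib up; all slats are alike
- slat_b: Black louvre slat, 70 g (varies), three or four are present: plate 44 mm (x) by 60 mm (y, its length) by 8 mm, with a blue grip rib along its middle, 10 mm wide (x), 44 mm long (y), standing from 8 to 26 mm above the underside. Origin at the centre of the plate's underside. The same after half a turn. It goes lengthwise (y) along the channel, rib up; all slats are alike
- slat_c: Black louvre slat, 70 g (varies), three or four are present: plate 44 mm (x) by 60 mm (y, its length) by 8 mm, with a blue grip rib along its middle, 10 mm wide (x), 44 mm long (y), standing from 8 to 26 mm above the underside. Origin at the centre of the plate's underside. The same after half a turn. It goes lengthwise (y) along the channel, rib up; all slats are alike
- slat_d: Black louvre slat, 70 g (varies), three or four are present: plate 44 mm (x) by 60 mm (y, its length) by 8 mm, with a blue grip rib along its middle, 10 mm wide (x), 44 mm long (y), standing from 8 to 26 mm above the underside. Origin at the centre of the plate's underside. The same after half a turn. It goes lengthwise (y) along the channel, rib up; all slats are alike
- tape: Bystander, leave alone: small yellow tape ring, 50 mm across, 20 mm high; origin at its underside
- tin: Bystander, leave alone: round tin, 70 mm across, 90 mm high; origin at its underside
- jar: Bystander, leave alone: amber jar, 60 mm across, 80 mm high; origin at its underside
- driver: Bystander, leave alone: screwdriver lying on the bench
- carton: Bystander, leave alone: cardboard carton 90 x 60 x 50 mm; origin at its underside
- spool: Bystander, leave alone: blue spool, 60 mm across, 60 mm high; origin at its underside
Things that resemble listed ones, but are neither listed nor needed, are in the scene too. Leave any turquoise look-alike of the slat_a alone.

How it is judged:
By the outcome, as a careful person would: the job done as asked, in the order asked, and still so for the second after the job is handed in, with the robot touching nothing.
Of slat_a, slat_b, slat_c, slat_d only 3 to 4 are there at a start; the rules pass over those that are not, and their reading is None.
At some moment in a run one of slat_a, slat_b, slat_c, slat_d may be knocked a few centimetres aside while the robot is not near it.
It also fails if it takes over 210 s, if anything falls off the work surface, if the arm or the gripper's body presses on something with over 40 N, if the wrist force passes 120 N, or if a joint passes its speed limit or range.

## Working session

There is one attempt and no reset: what is moved stays moved. The work goes in short steps, Python scripts to look and compute and a tool call to move; the robot and the scene stay as the last step left them, time stands still between calls to the robot, and variables do not carry over. Pictures are saved under pics/ and viewed, at most 14 in all, crops included, and the job is handed in when it is done.

Besides the shell and the picture viewer there is one more tool, called by a JSON object that holds its "api" and its "payload". move_arm: Moves the arm, as the interface text tells. Its arguments: {"type":"object","properties":{"series":{"type":"array","items":{"type":"array","items":{"type":"array","items":{"type":"number"}}}}},"required":["series"]}

```bash
ls; mkdir -p pics; cat > h.py <<'E'
import numpy as np, cv2
from bench import ctrl, camera, calibration, order, outline_of
def cal(n):
    c=calibration(n);K=np.array(c["intrinsics"],float);R,_=cv2.Rodrigues(np.array(c["rvec"],float));return K,R,np.array(c["tvec"],float).ravel()
def pts(n,depth,mask=None,c=None):
    K,R,t=c or cal(n); v,u=np.nonzero((depth>0)&(mask if mask is not None else True)); d=depth[v,u]
    p=np.stack([(u-K[0,2])/K[0,0]*d,(v-K[1,2])/K[1,1]*d,d],1)
    return (p-t)@R,u,v
def proj(n,P,c=None):
    K,R,t=c or cal(n); p=np.atleast_2d(P)@R.T+t; p=p@K.T; return p[:,:2]/p[:,2:]
E
python3 - <<'E'
from h import *
o=ctrl.get_obs();print({k:np.round(v,3) for k,v in o.items()})
for n in("top","scene"):
    im,d=camera(n);cv2.imwrite(f"pics/{n}0.png",im);np.save(n+"0.npy",d);c=cal(n)
    print(n,np.round(-c[1].T@c[2],3))
    for t in("guide","stick","cradle","test_button","control","slat_a","tape","driver","carton"):
        for r in outline_of(t,n)[:7]:
            P,u,v=pts(n,d,r["region"],c)
            if len(P): print(t,round(r["conf"],2),np.round(r["bbox"]),np.round(np.median(P,0),3),"z95",np.round(np.percentile(P[:,2],95),3))
E
```

```text
pics
{'time_s': np.float64(0.0), 'q': array([ 0.947,  0.182,  1.608, -0.   ,  1.354, -0.206]), 'dq': array([ 0.001,  0.   , -0.001,  0.001, -0.   , -0.   ]), 'joint_efforts': array([-0.0000e+00, -4.4486e+01, -3.5134e+01, -0.0000e+00,  9.0000e-03,
       -0.0000e+00]), 'eef_pos': array([0.233, 0.525, 0.23 ]), 'eef_rot': array([-0.   ,  0.207,  0.978, -0.001]), 'wrist_force': array([-0.399,  0.133, -0.713]), 'torque': array([-0.001, -0.055, -0.006]), 'grasp_force': np.float64(0.0), 'opening': np.float64(1.001)}
top [ 0.413 -0.019  1.419]
guide 0.93 [263. 177. 107.  23.] [0.631 0.196 0.018] z95 0.054
stick 0.82 [388. 223.  77.   8.] [ 0.465 -0.281  0.02 ] z95 0.053
cradle 0.7 [397. 224.  57.  18.] [ 0.458 -0.231  0.012] z95 0.02
test_button 0.18 [184. 185.  20.  19.] [0.592 0.479 0.059] z95 0.065
control 0.76 [194. 218.  27.  23.] [0.475 0.43  0.045] z95 0.067
slat_a 0.73 [230. 212.  21.  21.] [0.492 0.312 0.009] z95 0.029
slat_a 0.55 [269. 252.  16.  20.] [0.356 0.172 0.009] z95 0.028
slat_a 0.54 [315. 221.  22.  13.] [0.484 0.004 0.009] z95 0.028
slat_a 0.54 [239. 266.  16.  13.] [0.2
[... 909 characters left out ...]
 [439. 196.  20.  18.] [0.299 0.266 0.009] z95 0.027
slat_a 0.71 [194. 191.  35.  31.] [ 0.675 -0.358  0.045] z95 0.051
slat_a 0.67 [510. 227.  27.  17.] [0.334 0.47  0.009] z95 0.026
slat_a 0.55 [405. 199.  21.  19.] [0.363 0.174 0.008] z95 0.026
slat_a 0.52 [435. 246.  23.  24.] [0.5   0.312 0.009] z95 0.027
slat_a 0.52 [407. 227.  22.  18.] [0.478 0.217 0.009] z95 0.027
slat_a 0.52 [336. 204.  20.  16.] [0.493 0.005 0.008] z95 0.026
tape 0.67 [304. 204.  18.  16.] [ 0.54  -0.074  0.015] z95 0.021
tape 0.22 [334. 203.  22.  16.] [0.493 0.003 0.009] z95 0.026
driver 0.75 [201. 152.  43.  27.] [ 0.45  -0.515  0.02 ] z95 0.026
carton 0.92 [197. 190.  32.  32.] [ 0.677 -0.358  0.047] z95 0.051
```

```bash
python3 - <<'E'
import cv2
im=cv2.imread("pics/top0.png");cv2.imwrite("pics/top0c.png",cv2.resize(im[140:300,170:490],None,fx=2.5,fy=2.5,interpolation=cv2.INTER_CUBIC))
im=cv2.imread("pics/scene0.png");cv2.imwrite("pics/scene0c.png",cv2.resize(im[130:330,170:550],None,fx=2.1,fy=2.1,interpolation=cv2.INTER_CUBIC))
E
```

```text
(no output)
```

View pics/top0c.png

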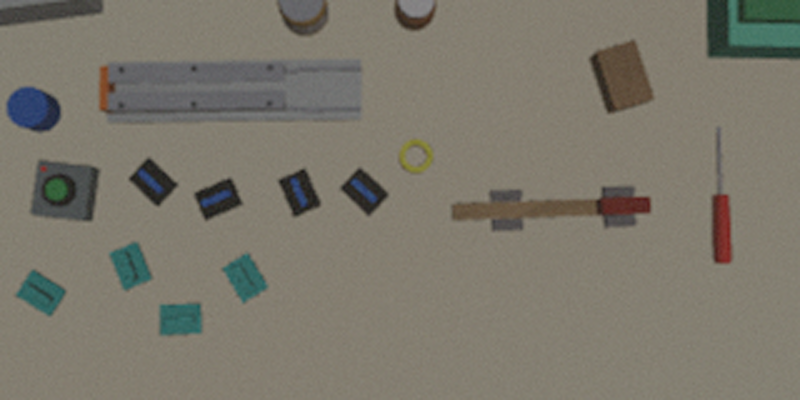

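View pics/scene0c.png

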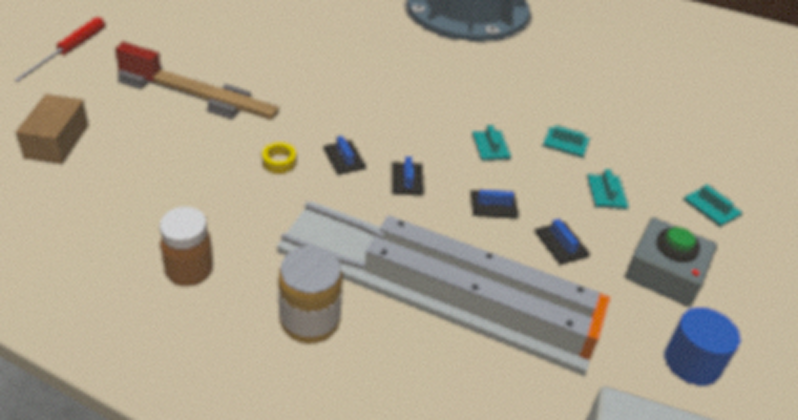

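The top view shows four black slats with blue ribs, at crop pixels (153,181), (218,198), (300,192) and (364,190). The four turquoise look-alikes at about (40,293), (131,265), (181,319) and (246,277) are to be left alone. The stick is red-handled at (625,205), the button is at (57,189), and the guide has its open infeed at the right (322,90). I'm choosing the black ones.

```bash
cat >> h.py <<'E'
def axes():
    o=ctrl.get_obs();w,x,y,z=o["eef_rot"]
    from scipy.spatial.transform import Rotation as Ro
    return o,Ro.from_quat([x,y,z,w]).as_matrix()
def to(xyz,phi=None):
    """tool shift (mm) and turn to bring TCP to xyz with tool y along world angle phi (mod pi)"""
    o,R=axes(); s=R.T@(np.array(xyz)-o["eef_pos"])*1000
    ph=np.arctan2(R[1,1],R[0,1]); t=0
    if phi is not None: t=-((phi-ph+np.pi/2)%np.pi-np.pi/2)
    return np.round(s,1),round(t,3)
def ribs(n,im,d,c=None):
    """blue ribs: centre, direction angle, size"""
    hsv=cv2.cvtColor(im,cv2.COLOR_BGR2HSV);m=cv2.inRange(hsv,(105,90,50),(130,255,255))
    k,l,st,ce=cv2.connectedComponentsWithStats(m); out=[]
    for i in range(1,k):
        if st[i,4]<12: continue
        P,u,v=pts(n,d,l==i,c); P=P[(P[:,2]>.015)&(P[:,2]<.06)]
        if len(P)<8: continue
        top=P[P[:,2]>np.percentile(P[:,2],90)-.006]
        (cx,cy),(w,h),a=cv2.minAreaRect((top[:,:2]*1000).astype(np.float32))
        q=top[:,:2]-top[:,:2].mean(0); e=np.linalg.svd(q,full_matrices=False)[2][0]
        out.append((cx/1000,cy/1000,np.percentile(P[:,2],90),np.arctan2(e[1],e[0])%np.pi,max(w,h),min(w,h),*np.round(ce[i])))
    return [tuple(float(round(x,4)) for x in r) for r in out]
E
python3 - <<'E'
from h import *
im=cv2.imread("pics/top0.png");d=np.load("top0.npy")
for r in ribs("top",im,d): print(r)
print(to((.40,.13,.40),0))
hsv=cv2.cvtColor(im,cv2.COLOR_BGR2HSV)
for nm,lo,hi in(("orange",(5,150,80),(15,255,255)),("red",(172,120,50),(180,255,255)),("green",(50,100,30),(75,255,255))):
    m=cv2.inRange(hsv,lo,hi);k,l,st,ce=cv2.connectedComponentsWithStats(m)
    for i in range(1,k):
        if st[i,4]>15:
            P,u,v=pts("top",d,l==i);print(nm,np.round(ce[i]),st[i,2:],np.round(np.median(P,0),3),np.round(P.min(0),3),np.round(P.max(0),3))
E
```

```text
(0.5946, 0.4846, 0.0596, 0.5375, 54.9337, 52.5602, 183.0, 183.0)
(0.4938, 0.3137, 0.0296, 0.8799, 41.6613, 8.2619, 230.0, 212.0)
(0.4816, 0.0962, 0.0298, 0.4003, 42.69, 8.3367, 289.0, 217.0)
(0.4861, 0.0022, 0.0313, 0.9073, 38.4793, 7.84, 315.0, 216.0)
(0.47, 0.2168, 0.0291, 1.9987, 40.348, 9.5168, 256.0, 219.0)
(array([-312.8, -293.9, -168.7]), np.float64(1.153))
orange [211. 175.] [ 4 17 39] [0.627 0.379 0.05 ] [0.596 0.375 0.039] [0.655 0.383 0.055]
green [483. 130.] [ 30  38 742] [ 0.816 -0.608  0.045] [ 0.749 -0.668  0.001] [ 0.903 -0.548  0.053]
green [192. 216.] [ 9  8 58] [0.475 0.435 0.067] [0.464 0.423 0.055] [0.489 0.451 0.074]
```

{"api": "move_arm", "payload": {"series": [[[0.5,-31,-29,-17,0.11],[0.5,-62,-58,-34,0.22],[0.5,-94,-88,-51,0.34],[0.5,-125,-117,-68,0.46],[0.5,-156,-146,-85,0.58],[0.5,-187,-175,-102,0.69],[0.5,-219,-205,-118,0.81],[0.5,-250,-234,-135,0.92],[0.5,-282,-264,-152,1.04],[0.5,-313,-294,-169,1.153]]]}}

```text
time_s: 1.83
eef_pos: [0.3843, 0.1667, 0.385]
eef_rot: [0.0, 0.709, 0.705, 0.0]
wrist_force: [1.4, -0.3, -0.3]
opening: 0.498
grasp_force: 0.0
```

{"api": "move_arm", "payload": {"series": [[[0.5,0,0,0,0],[0.5,0,0,0,0],[0.5,0,0,0,0],[0.5,0,0,0,0],[0.5,0,0,0,0],[0.5,0,0,0,0],[0.5,0,0,0,0],[0.5,0,0,0,0],[0.5,0,0,0,0],[0.5,0,0,0,0]]]}}

```text
time_s: 2.67
eef_pos: [0.3841, 0.1687, 0.3839]
eef_rot: [-0.0, 0.707, 0.707, -0.0]
wrist_force: [0.5, -0.2, 0.3]
opening: 0.498
grasp_force: 0.0
```

```bash
python3 - <<'E'
from h import *
o,R=axes();print(np.round(o["q"],3),o["eef_pos"],np.round(R,3),o["time_s"])
c=cal("wrist");im,d=camera("wrist");print("cam",-c[1].T@c[2], c[1][2],c[0][0])
cv2.imwrite("pics/w1.png",im);np.save("w1.npy",d);np.savez("w1c.npz",K=c[0],R=c[1],t=c[2])
for r in ribs("wrist",im,d,c): print(r)
E
```

```text
[ 0.129 -0.272  1.741  0.     1.673  0.129] [0.38405552 0.16865372 0.3838845 ] [[-0.001  1.    -0.   ]
 [ 1.     0.001 -0.   ]
 [-0.    -0.    -1.   ]] 2.6667
cam [0.38365823 0.24394373 0.52557224] [ 4.62422036e-04 -2.91760204e-01 -9.56491385e-01] [289.34213603   0.         318.37726457]
(0.4941, 0.3137, 0.026, 0.8498, 43.6494, 10.0333, 388.0, 67.0)
(0.4711, 0.2165, 0.026, 2.0022, 43.5153, 9.9, 370.0, 130.0)
(0.4834, 0.0966, 0.0258, 0.4356, 43.3504, 10.1438, 373.0, 198.0)
(0.4954, 0.0106, 0.0257, 0.8946, 18.2747, 9.7969, 378.0, 242.0)
```

View pics/w1.png

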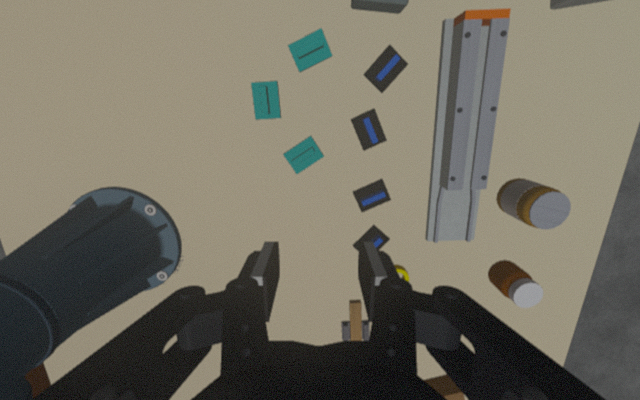

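The wrist view shows the four black slats at (386,68), (368,129), (372,195) and (371,241). The turquoise ones are at left, and the guide has its mouth at about (462,188) and its infeed end at (450,240). The jars stand beside it, to the right at (535,207) and (520,285).

```bash
python3 - <<'E'
from h import *
z=np.load("w1c.npz");c=(z["K"],z["R"],z["t"]);d=np.load("w1.npy");im=cv2.imread("pics/w1.png")
def rep(nm,n,d,c):
    P,u,v=pts(n,d,None,c)
    A=(P[:,0]>.54)&(P[:,0]<.70)&(P[:,1]>-.05)&(P[:,1]<.42)
    for lab,lo,hi in(("roof",.046,.054),("bed+",.009,.0155),("kerb",.0175,.023)):
        Q=P[A&(P[:,2]>lo)&(P[:,2]<hi)]
        (cx,cy),(w,h),a=cv2.minAreaRect((Q[:,:2]*1000).astype(np.float32))
        print(nm,lab,len(Q),np.round((cx,cy,w,h,a),1),"zmed",np.median(Q[:,2]).round(4),"ylim",np.percentile(Q[:,1],[.5,99.5]).round(4))
        for y0 in np.arange(-.02,.4,.06):
            q=Q[(abs(Q[:,1]-y0)<.01)]
            if len(q)>5: print("   y%.2f"%y0,np.round(np.percentile(q[:,0],[1,99]),4),len(q))
rep("w","wrist",d,c)
rep("t","top",np.load("top0.npy"),None)
# stick and cradle from top
P,u,v=pts("top",np.load("top0.npy"))
A=(P[:,0]>.40)&(P[:,0]<.53)&(P[:,1]>-.42)&(P[:,1]<-.08)
for lab,lo,hi in(("handle",.04,.06),("rod",.0165,.03)):
    Q=P[A&(P[:,2]>lo)&(P[:,2]<hi)];r=cv2.minAreaRect((Q[:,:2]*1000).astype(np.float32));print(lab,len(Q),r,np.median(Q[:,2]))
print("btn",to((.40,.0,.4),0))
E
```

```text
w roof 6411 [630.9 253.4  67.8 267.4   2.1] zmed 0.049 ylim [0.1217 0.3861]
   y0.16 [0.6011 0.667 ] 392
   y0.22 [0.5988 0.6647] 433
   y0.28 [0.5966 0.6628] 499
   y0.34 [0.5947 0.6607] 558
w bed+ 4778 [629.2 162.2 438.2 137.5  84.6] zmed 0.011 ylim [0.0096 0.3827]
   y0.04 [0.594  0.6826] 383
   y0.10 [0.5915 0.6805] 413
   y0.16 [0.5884 0.6586] 175
   y0.22 [0.5872 0.6563] 194
   y0.28 [0.585  0.6543] 217
   y0.34 [0.5827 0.6524] 240
w kerb 618 [630.2 161.9 437.4 119.6  83.8] zmed 0.0191 ylim [0.0081 0.382 ]
   y0.04 [0.604  0.6725] 67
   y0.10 [0.6038 0.6704] 71
   y0.16 [0.6016 0.603 ] 12
   y0.22 [0.5997 0.6006] 14
   y0.28 [0.5975 0.5994] 18
   y0.34 [0.5952 0.5967] 24
t roof 896 [628.6 255.2  66.8 265.9   1.5] zmed 0.0502 ylim [0.1223 0.387 ]
   y0.16 [0.6004 0.6629] 69
   y0.22 [0.5992 0.6621] 64
   y0.28 [0.5981 0.6606] 67
   y0.34 [0.5932 0.6595] 77
t bed+ 887 [613.3 179.9 411.6 145.   89.5] zmed 0.0122 ylim [0.0105 0.3814]
   y0.04 [0.5934 0.6774] 79
   y0.10 [0.5779 0.6791] 74
   y0.16 [0.5723 0.6782] 43
   y0.22 [0.5859 0.6725] 33
   y0.28 [0.5626 0.6716] 35
   y0.34 [0.5833 0.6702] 27
t kerb 144 [625.4 158.9 431.1 124.5  84.5] zmed 0.0193 ylim [-0.0067  0.375 ]
   y0.04 [0.6009 0.6707] 16
   y0.10 [0.593  0.6662] 17
handle 138 ((471.6410827636719, -372.7423095703125), (21.877166748046875, 69.54574584960938), 0.8913200497627258) 0.05080056999906989
rod 365 ((472.9075622558594, -237.200439453125), (317.70782470703125, 82.762451171875), 84.1417465209961) 0.019131192904454454
btn (array([-168.6,   15.8,  -16.1]), np.float64(0.0))
```

```bash
cat >> h.py <<'E'
def chain(wps):
    """successive calls: each printed as the tool shift/turn from the previous waypoint"""
    o,R=axes();p=np.array(o["eef_pos"]);ph=np.arctan2(R[1,1],R[0,1])
    for xyz,phi in wps:
        t=-((phi-ph+np.pi/2)%np.pi-np.pi/2); ey=np.array([np.cos(ph),np.sin(ph),0]);ez=np.array([0,0,-1.]);ex=np.cross(ey,ez)
        D=(np.array(xyz)-p)*1000
        print(np.round(xyz,3),"shift",np.round([D@ex,D@ey,D@ez],1),"turn",round(t,3)); p=np.array(xyz);ph-=t
    print("q",np.round(o["q"],2))
def G(g,z,M=(.635,.120),a=.035): return (M[0]-np.sin(a)*g,M[1]+np.cos(a)*g,z)
E
python3 - <<'E'
from h import *
s=(.4834,.0966);a=.4356+np.pi/2
chain([((*s,.07),a),((*s,.010),a),((*s,.10),a),(G(-.032,.10),.035),(G(-.032,.023),.035)])
E
```

```text
[0.483 0.097 0.07 ] shift [-72.   99.3 313.9] turn 1.136
[0.483 0.097 0.01 ] shift [ 0.  0. 60.] turn -0.0
[0.483 0.097 0.1  ] shift [  0.   0. -90.] turn -0.0
[0.636 0.088 0.1  ] shift [134.8  72.2   0. ] turn -1.17
[0.636 0.088 0.023] shift [ 0.  0. 77.] turn -0.0
q [ 0.13 -0.27  1.74  0.    1.67  0.13]
```

{"api": "move_arm", "payload": {"series": [[[0.4,-8,10,34,0.12],[0.4,-16,20,68,0.24],[0.4,-24,31,102,0.36],[0.4,-32,42,136,0.48],[0.4,-40,53,170,0.6],[0.4,-48,64,204,0.72],[0.4,-56,76,238,0.84],[0.4,-64,88,272,0.96],[0.4,-70,96,300,1.06],[0.4,-72,99.3,314,1.136]]]}}

```text
time_s: 3.55
eef_pos: [0.4822, 0.0955, 0.0662]
eef_rot: [-0.0, 0.977, 0.213, -0.002]
wrist_force: [0.1, -0.8, 0.2]
opening: 0.403
grasp_force: 0.0
```

```bash
python3 - <<'E'
from h import *
c=cal("wrist");im,d=camera("wrist");cv2.imwrite("pics/w2.png",im)
for r in ribs("wrist",im,d,c): print(r)
im,d=camera("top")
for r in ribs("top",im,d): print("top",r)
s=(.4834,.0966);a=.4356+np.pi/2
chain([((*s,.010),a)])
E
```

```text
(0.4882, 0.3046, 0.0254, 0.5785, 24.5848, 12.1218, 16.0, 79.0)
(0.4719, 0.2152, 0.0257, 2.0073, 44.6707, 9.6761, 148.0, 168.0)
(0.4835, 0.0958, 0.0257, 0.44, 43.8983, 9.4252, 320.0, 224.0)
(0.4882, 0.0008, 0.0255, 0.8836, 43.0554, 10.4381, 440.0, 264.0)
top (0.5946, 0.4841, 0.0595, 2.0646, 54.7196, 51.1481, 183.0, 183.0)
top (0.4918, 0.3134, 0.0309, 0.8291, 41.6959, 8.4285, 230.0, 212.0)
top (0.4853, 0.0013, 0.03, 0.8484, 41.2878, 7.8463, 315.0, 216.0)
[0.483 0.097 0.01 ] shift [ 2.   0.2 57. ] turn -0.003
q [-0.05  0.22  1.93 -0.    0.99  1.09]
```

View pics/w2.png

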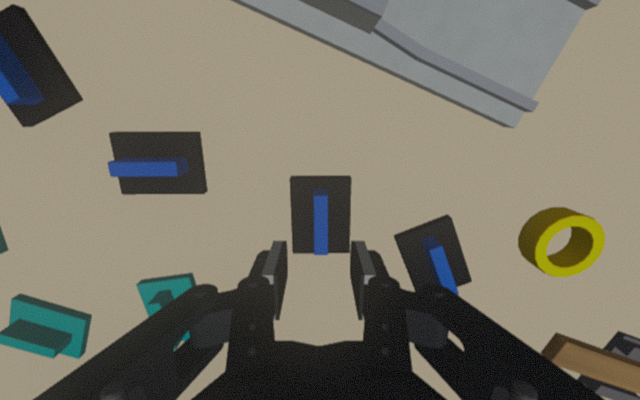

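The close crop confirms the chosen slat: black with a blue rib, centred between the fingers at (320,215). The turquoise look-alikes stay at the left edge. I'm grasping it.

{"api": "move_arm", "payload": {"series": [[[0.4,0,0,14,0],[0.4,0,0,28,0],[0.4,0,0,42,0],[0.4,0,0,52,0],[0.4,0,0,57,0],[0.4,0,0,57,0],[0,0,0,57,0],[0,0,0,57,0],[0,0,0,57,0],[0,0,0,57,0]]]}}

```text
time_s: 4.48
eef_pos: [0.4844, 0.0964, 0.0141]
eef_rot: [0.0, 0.976, 0.216, 0.001]
wrist_force: [-1.2, -0.4, 7.3]
opening: 0.092
grasp_force: 61.2
```

```bash
python3 - <<'E'
from h import *
o,R=axes();print(o["eef_pos"],o["opening"],o["grasp_force"]);p=o["eef_pos"];a=np.arctan2(R[1,1],R[0,1])
chain([((p[0],p[1],.10),a),(G(-.032,.10),.035),(G(-.032,.024),.035)])
E
```

```text
[0.4844428  0.09644577 0.01409912] 0.09222729708798272 61.15064978599548
[0.484 0.096 0.1  ] shift [  0.    0.  -85.9] turn -0.0
[0.636 0.088 0.1  ] shift [134.   71.6   0. ] turn -1.171
[0.636 0.088 0.024] shift [ 0.  0. 76.] turn 0.0
q [-0.04  0.32  1.94  0.    0.87  1.09]
```

{"api": "move_arm", "payload": {"series": [[[0,0,0,-35,0],[0,0,0,-70,-0.12],[0,8,4,-86,-0.24],[0,30,15,-86,-0.36],[0,52,28,-86,-0.48],[0,74,40,-86,-0.6],[0,96,52,-86,-0.72],[0,118,63,-86,-0.84],[0,130,70,-86,-0.96],[0,134,71.6,-86,-1.08]]]}}

```text
time_s: 5.32
eef_pos: [0.6375, 0.0873, 0.0992]
eef_rot: [0.001, 0.725, 0.689, 0.001]
wrist_force: [0.5, -0.3, -0.4]
opening: 0.097
grasp_force: 60.3
```

```bash
python3 - <<'E'
from h import *
chain([(G(-.032,.028),.035)])
c=cal("wrist");im,d=camera("wrist");cv2.imwrite("pics/w3.png",im);np.save("w3.npy",d);np.savez("w3c.npz",K=c[0],R=c[1],t=c[2])
P,u,v=pts("wrist",d,None,c)
A=(P[:,0]>.54)&(P[:,0]<.70)&(P[:,1]>-.05)&(P[:,1]<.42)
for lab,lo,hi in(("roof",.046,.054),("kerb",.0175,.023)):
    Q=P[A&(P[:,2]>lo)&(P[:,2]<hi)];print(lab,len(Q),np.percentile(Q[:,1],[.5,99.5]).round(4))
    for y0 in np.arange(0,.4,.03):
        q=Q[(abs(Q[:,1]-y0)<.008)]
        if len(q)>5: print("   y%.2f"%y0,np.round(np.percentile(q[:,0],[1,99]),4),np.mean(np.percentile(q[:,0],[1,99])).round(4),len(q))
E
```

```text
[0.636 0.088 0.028] shift [ 0.6 -1.5 71.2] turn -0.086
q [-0.05  0.46  1.52 -0.    1.15  0.  ]
roof 15141 [0.12   0.2251]
   y0.12 [0.6029 0.6678] 0.6353 961
   y0.15 [0.602  0.6668] 0.6344 2055
   y0.18 [0.601  0.6658] 0.6334 2357
   y0.21 [0.5999 0.6648] 0.6324 2740
kerb 623 [0.0255 0.1133]
   y0.03 [0.668  0.6724] 0.6702 62
   y0.06 [0.6036 0.6717] 0.6376 66
   y0.09 [0.6029 0.6703] 0.6366 85
   y0.12 [0.661  0.6666] 0.6638 17
```

View pics/w3.png

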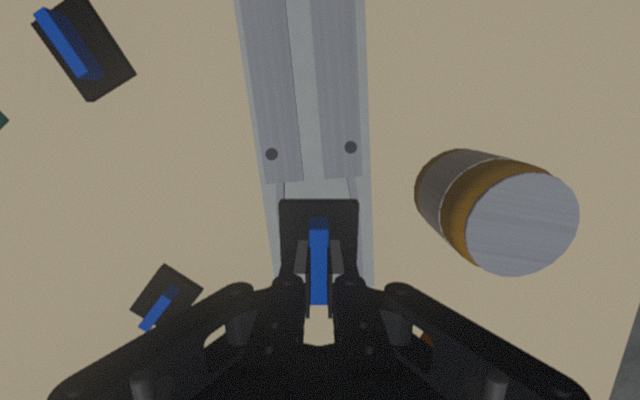

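The slat is in the fingers at (318,250), over the infeed between the kerbs, with the mouth edge at about row 182. The tin on the right, around (500,215), is clear of the gripper.

{"api": "move_arm", "payload": {"series": [[[0,1,-1,20,-0.05],[0,1,-1,40,-0.09],[0,1,-1,60,-0.09],[0,1,-1,70,-0.09],[0,1,-1,72,-0.09],[0,1,-1,72,-0.09],[0.3,1,-1,72,-0.09],[0.3,1,-1,72,-0.09],[0.3,1,-1,50,-0.09],[0.3,1,-1,10,-0.09]]]}}

```text
time_s: 6.2
eef_pos: [0.6292, 0.0892, 0.0839]
eef_rot: [-0.004, 0.695, 0.719, -0.004]
wrist_force: [0.1, 0.4, -0.7]
opening: 0.301
grasp_force: 0.0
```

```bash
sed -i 's/M=(.635,.120),a=.035/M=(.6354,.120),a=.033/' h.py; python3 - <<'E'
from h import *
c=cal("wrist");im,d=camera("wrist")
for r in ribs("wrist",im,d,c): print(r)
im,d=camera("top")
for r in ribs("top",im,d): print("top",r)
print(G(-.032,0))
s=(.4882,.0008);a=.8836+np.pi/2
chain([((*s,.07),a),((*s,.012),a),((*s,.10),a),(G(-.094,.10),.033),(G(-.094,.027),.033)])
E
```

```text
(0.4742, 0.2109, 0.0256, 2.0153, 33.7888, 11.3199, 83.0, 28.0)
(0.6351, 0.0889, 0.0377, 1.6072, 44.1996, 9.6574, 327.0, 222.0)
(0.4877, 0.0006, 0.0255, 0.8401, 45.515, 9.9773, 149.0, 309.0)
top (0.5934, 0.4857, 0.0596, 0.7458, 56.2899, 54.0343, 183.0, 183.0)
top (0.493, 0.3149, 0.0307, 0.8264, 41.9368, 8.1726, 230.0, 212.0)
top (0.4854, 0.0013, 0.0301, 0.8781, 41.2916, 7.8497, 315.0, 216.0)
(np.float64(0.6364558083464358), np.float64(0.0880174224188294), 0)
[0.488 0.001 0.07 ] shift [ -83.1 -152.9   25.6] turn 0.721
[0.488 0.001 0.012] shift [ 0.  0. 58.] turn -0.0
[0.488 0.001 0.1  ] shift [  0.   0. -88.] turn -0.0
[0.639 0.026 0.1  ] shift [114.9 100.2   0. ] turn -0.72
[0.639 0.026 0.027] shift [ 0.  0. 73.] turn 0.0
q [-0.05  0.47  1.53  0.    1.14 -0.08]
```

{"api": "move_arm", "payload": {"series": [[[0.4,-8,-16,0,0.09],[0.4,-18,-34,0,0.18],[0.4,-29,-54,4,0.27],[0.4,-40,-74,8,0.36],[0.4,-51,-94,12,0.45],[0.4,-62,-114,16,0.54],[0.4,-73,-134,20,0.63],[0.4,-80,-148,24,0.69],[0.4,-83,-153,26,0.72],[0.4,-83,-153,26,0.72]]]}}

```text
time_s: 7.13
eef_pos: [0.4828, 0.0006, 0.0625]
eef_rot: [-0.0, 0.904, 0.427, -0.001]
wrist_force: [0.7, -0.2, -0.4]
opening: 0.4
grasp_force: 0.0
```

{"api": "move_arm", "payload": {"series": [[[0.4,0,0,14,0],[0.4,0,0,28,0],[0.4,0,0,42,0],[0.4,0,0,52,0],[0.4,0,0,58,0],[0.4,0,0,58,0],[0,0,0,58,0],[0,0,0,58,0],[0,0,0,58,0],[0,0,0,58,0]]]}}

```text
time_s: 7.97
eef_pos: [0.4883, 0.0003, 0.0084]
eef_rot: [0.002, 0.904, 0.429, 0.003]
wrist_force: [-3.3, -0.0, 23.8]
opening: 0.104
grasp_force: 66.0
```

```bash
python3 - <<'E'
from h import *
o,R=axes();print(o["eef_pos"],o["opening"],o["grasp_force"]);p=o["eef_pos"];a=np.arctan2(R[1,1],R[0,1]);print(a)
z=p[2]+.014
chain([((p[0],p[1],.10),a),(G(-.094,.10),.033),(G(-.094,z),.033)])
E
```

```text
[4.88349957e-01 2.80669396e-04 8.43308872e-03] 0.10380742670917605 65.99242514610523
-0.6850222788757908
[0.488 0.    0.1  ] shift [  0.    0.  -91.6] turn -0.0
[0.639 0.026 0.1  ] shift [115. 100.   0.] turn -0.718
[0.639 0.026 0.022] shift [ 0.   0.  77.6] turn -0.0
q [-0.24  0.32  1.96  0.    0.85  0.44]
```

{"api": "move_arm", "payload": {"series": [[[0,0,0,-35,0],[0,0,0,-70,0],[0,5,5,-92,-0.09],[0,22,20,-92,-0.19],[0,42,36,-92,-0.29],[0,62,54,-92,-0.4],[0,82,72,-92,-0.51],[0,100,88,-92,-0.62],[0,112,97,-92,-0.7],[0,115,100,-92,-0.718]]]}}

```text
time_s: 8.8
eef_pos: [0.637, 0.0273, 0.0971]
eef_rot: [0.001, 0.694, 0.72, 0.001]
wrist_force: [-0.7, -0.4, -1.9]
opening: 0.1
grasp_force: 63.0
```

```bash
python3 - <<'E'
from h import *
c=cal("wrist");im,d=camera("wrist")
for r in ribs("wrist",im,d,c): print(r)
camera("top")
chain([(G(-.094,.022),.033)])
E
```

```text
(0.635, 0.0889, 0.0377, 1.5969, 43.3838, 9.6308, 318.0, 133.0)
[0.639 0.026 0.022] shift [-1.   3.7 74.5] turn -0.001
q [-0.14  0.45  1.55 -0.    1.14 -0.18]
```

{"api": "move_arm", "payload": {"series": [[[0,-1,1,20,0],[0,-1,3,40,0],[0,-1,3,60,0],[0,-1,3,70,0],[0,-1,3,74,0],[0,-1,3,74,0],[0.3,-1,3,74,0],[0.3,-1,3,74,0],[0.3,-1,3,60,0],[0.3,-1,3,30,0]]]}}

```text
time_s: 9.73
eef_pos: [0.6348, 0.0259, 0.0651]
eef_rot: [-0.002, 0.696, 0.718, -0.002]
wrist_force: [-0.6, -0.1, -0.5]
opening: 0.301
grasp_force: 0.0
```

{"api": "move_arm", "payload": {"series": [[[0.5,0,0,-40,0],[0.5,-20,-10,-80,0],[0.5,-50,-25,-120,0],[0.5,-80,-40,-160,0],[0.5,-110,-55,-180,0],[0.5,-140,-70,-180,0],[0.5,-170,-85,-180,0],[0.5,-200,-100,-180,0],[0.5,-230,-115,-180,0],[0.5,-260,-130,-180,0]]]}}

```text
time_s: 10.57
eef_pos: [0.5151, -0.2402, 0.2497]
eef_rot: [0.002, 0.696, 0.718, 0.0]
wrist_force: [0.1, -0.1, -0.4]
opening: 0.502
grasp_force: 0.0
```

```bash
python3 - <<'E'
from h import *
im,d=camera("top")
for r in ribs("top",im,d): print("top",r)
c=cal("wrist");im,d=camera("wrist");cv2.imwrite("pics/w4.png",im)
for r in ribs("wrist",im,d,c): print(r)
P,u,v=pts("wrist",d,None,c)
A=(P[:,0]>.40)&(P[:,0]<.54)&(P[:,1]>-.44)&(P[:,1]<-.08)
for lab,lo,hi in(("handle",.047,.056),("rod",.0165,.0215)):
    Q=P[A&(P[:,2]>lo)&(P[:,2]<hi)]
    if len(Q)<20: continue
    r=cv2.minAreaRect((Q[:,:2]*1000).astype(np.float32));print(lab,len(Q),np.round(np.median(Q[:,2]),4),r)
    for y0 in np.arange(-.42,-.1,.03):
        q=Q[(abs(Q[:,1]-y0)<.006)]
        if len(q)>5: print("   y%.2f"%y0,np.round(np.percentile(q[:,0],[1,99]),4),np.mean(np.percentile(q[:,0],[1,99])).round(4),len(q))
o,R=axes();print(o["eef_pos"],o["q"])
E
```

```text
top (0.6333, 0.0893, 0.0407, 1.6515, 40.2948, 7.9865, 292.0, 175.0)
top (0.6346, 0.0272, 0.0413, 1.5837, 40.0841, 8.316, 309.0, 174.0)
top (0.5958, 0.4859, 0.0596, 1.6174, 55.7074, 52.3272, 183.0, 183.0)
top (0.494, 0.3128, 0.0292, 0.865, 45.4414, 7.3558, 230.0, 212.0)
top (0.47, 0.2162, 0.0299, 2.0065, 42.5534, 9.4486, 256.0, 219.0)
handle 748 0.0497 ((474.6538391113281, -373.322509765625), (23.414331436157227, 68.88201904296875), 1.0406513214111328)
   y-0.39 [0.4638 0.4863] 0.4751 132
   y-0.36 [0.4654 0.484 ] 0.4747 122
rod 2288 0.0173 ((477.2262268066406, -227.8211669921875), (305.3301086425781, 85.50151824951172), 81.56128692626953)
   y-0.33 [0.4603 0.4827] 0.4715 91
   y-0.30 [0.458  0.4812] 0.4696 101
   y-0.27 [0.4569 0.4798] 0.4684 99
   y-0.24 [0.4549 0.4771] 0.466 112
   y-0.21 [0.4528 0.4819] 0.4673 121
   y-0.18 [0.4508 0.4734] 0.4621 136
   y-0.15 [0.4492 0.4722] 0.4607 156
[ 0.51417656 -0.24289204  0.2493481 ] [-0.64903899  0.14941167  1.60595767 -0.00167406  1.38265768 -0.67542712]
```

View pics/w4.png

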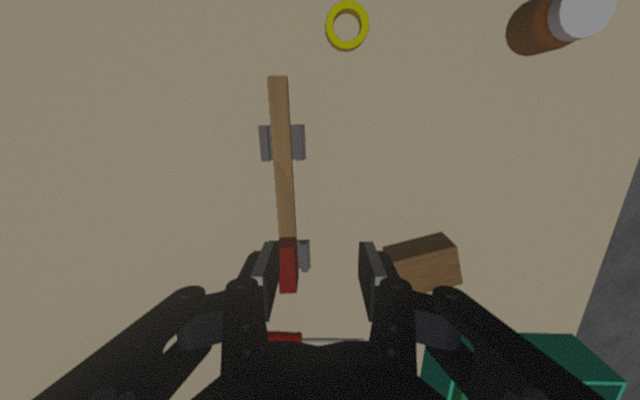

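The wrist view shows the stick: red handle at (288,265), tip at (277,78). The carton at (425,265) and the tape at (347,25) are clear of it. Both slats lie in the infeed. The stick is next.

```bash
python3 - <<'E'
from h import *
p=(.4734,-.358)
chain([((*p,.08),.061),((*p,.021),.061),((*p,.10),.061),(G(-.364,.10),.033)])
E
```

```text
[ 0.473 -0.358  0.08 ] shift [-114.   -43.8  169.3] turn -0.034
[ 0.473 -0.358  0.021] shift [ 0.  0. 59.] turn -0.0
[ 0.473 -0.358  0.1  ] shift [  0.   0. -79.] turn -0.0
[ 0.647 -0.244  0.1  ] shift [103.4 180.6   0. ] turn 0.028
q [-0.65  0.15  1.61 -0.    1.38 -0.68]
```

{"api": "move_arm", "payload": {"series": [[[0.55,-14,-5,20,0],[0.55,-28,-11,42,0],[0.55,-44,-17,65,-0.01],[0.55,-60,-23,88,-0.02],[0.55,-76,-29,112,-0.03],[0.55,-92,-35,136,-0.034],[0.55,-106,-41,158,-0.034],[0.55,-114,-43.8,169,-0.034],[0.55,-114,-43.8,169,-0.034],[0.55,-114,-43.8,169,-0.034]]]}}

```text
time_s: 11.5
eef_pos: [0.4761, -0.3537, 0.0788]
eef_rot: [0.0, 0.684, 0.73, 0.0]
wrist_force: [0.0, 0.6, 0.0]
opening: 0.548
grasp_force: 0.0
```

```bash
python3 - <<'E'
from h import *
c=cal("wrist");im,d=camera("wrist");camera("top")
P,u,v=pts("wrist",d,None,c)
A=(P[:,0]>.40)&(P[:,0]<.54)&(P[:,1]>-.44)&(P[:,1]<-.08)
for lab,lo,hi in(("handle",.047,.056),("rod",.0165,.0215)):
    Q=P[A&(P[:,2]>lo)&(P[:,2]<hi)]
    for y0 in np.arange(-.42,-.1,.03):
        q=Q[(abs(Q[:,1]-y0)<.004)]
        if len(q)>5: print(lab,"   y%.2f"%y0,np.mean(np.percentile(q[:,0],[1,99])).round(4),np.ptp(np.percentile(q[:,0],[1,99])).round(4),np.median(q[:,2]).round(4))
    print(np.percentile(Q[:,1],[.2,99.8]))
chain([((.4734,-.358,.021),.061)])
E
```

```text
handle    y-0.39 0.4742 0.0238 0.0499
handle    y-0.36 0.4727 0.0233 0.05
[-0.4092662  -0.33946737]
rod    y-0.33 0.4709 0.0227 0.0172
rod    y-0.30 0.469 0.0232 0.0172
rod    y-0.27 0.4673 0.0231 0.0172
rod    y-0.24 0.4657 0.0229 0.0173
rod    y-0.21 0.4729 0.0318 0.0171
[-0.34037812 -0.21322679]
[ 0.473 -0.358  0.021] shift [-3.9 -3.9 59. ] turn 0.006
q [-0.84  0.39  1.67  0.    1.07 -0.9 ]
```

{"api": "move_arm", "payload": {"series": [[[0.55,-4,-5,0,0.006],[0.55,-4,-5,15,0.006],[0.55,-4,-5,30,0.006],[0.55,-4,-5,45,0.006],[0.55,-4,-5,55,0.006],[0.55,-4,-5,59,0.006],[0.55,-4,-5,59,0.006],[0,-4,-5,59,0.006],[0,-4,-5,59,0.006],[0,-4,-5,59,0.006]]]}}

```text
time_s: 12.43
eef_pos: [0.4717, -0.3589, 0.0203]
eef_rot: [0.001, 0.686, 0.728, -0.0]
wrist_force: [0.8, 0.5, 2.1]
opening: 0.269
grasp_force: 59.7
```

{"api": "move_arm", "payload": {"series": [[[0,0,0,0,0],[0,0,0,0,0],[0,0,0,0,0],[0,0,0,-10,0],[0,0,0,-20,0],[0,0,0,-35,0],[0,0,0,-50,0],[0,0,0,-65,0],[0,0,0,-79,0],[0,0,0,-79,0]]]}}

```text
time_s: 13.27
eef_pos: [0.4724, -0.3597, 0.1018]
eef_rot: [0.003, 0.686, 0.728, -0.0]
wrist_force: [1.2, -1.4, -1.6]
opening: 0.272
grasp_force: 59.0
```

```bash
python3 - <<'E'
from h import *
c=cal("wrist");im,d=camera("wrist");cv2.imwrite("pics/w5.png",im);camera("top")
o,R=axes();print(o["eef_pos"],o["opening"],o["grasp_force"],np.arctan2(R[1,1],R[0,1]))
P,u,v=pts("wrist",d,None,c)
A=(P[:,0]>.40)&(P[:,0]<.54)&(P[:,1]>-.44)&(P[:,1]<-.08)&(P[:,2]>.075)&(P[:,2]<.125)
Q=P[A]
for y0 in np.arange(-.42,-.1,.02):
    q=Q[(abs(Q[:,1]-y0)<.004)]
    if len(q)>5: print("   y%.2f"%y0,np.mean(np.percentile(q[:,0],[1,99])).round(4),np.ptp(np.percentile(q[:,0],[1,99])).round(4),np.median(q[:,2]).round(4))
print(Q[:,1].max())
chain([(G(-.364,.10),.033)])
E
```

```text
[ 0.47109487 -0.35832713  0.09862901] 0.2728922191996109 59.009796380996704 0.060053199780308535
   y-0.34 0.471 0.0231 0.1084
   y-0.32 0.4698 0.0234 0.0984
   y-0.30 0.4687 0.0235 0.0984
   y-0.28 0.4675 0.0237 0.0983
   y-0.26 0.4665 0.0234 0.0982
   y-0.24 0.4655 0.0232 0.0982
-0.23686198682114504
[ 0.647 -0.244  0.1  ] shift [103.7 182.9  -1.4] turn 0.027
q [-0.85  0.37  1.67 -0.    1.11 -0.91]
```

View pics/w5.png

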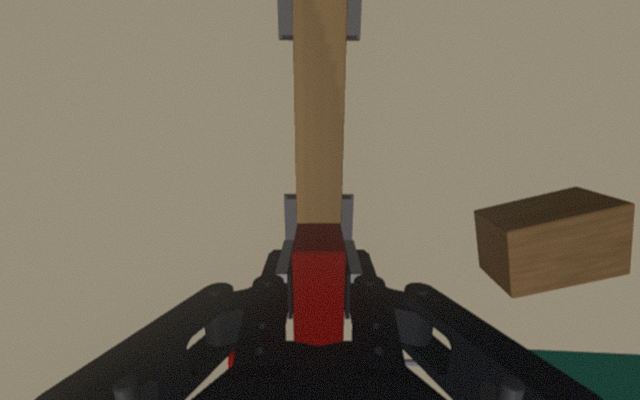

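The stick is held by the handle, with the rod level and the cradle saddles below at (320,20) and (318,215). I'm carrying it to the infeed.

{"api": "move_arm", "payload": {"series": [[[0,0,14,-1,0],[0,0,30,-1,0],[0,8,50,-1,0.01],[0,22,72,-1,0.01],[0,36,94,-1,0.02],[0,52,116,-1,0.02],[0,68,138,-1,0.024],[0,84,160,-1,0.024],[0,98,176,-1,0.024],[0,104,183,-1,0.024]]]}}

```text
time_s: 14.2
eef_pos: [0.6482, -0.2404, 0.0971]
eef_rot: [-0.001, 0.693, 0.721, 0.0]
wrist_force: [-0.2, -0.2, -2.2]
opening: 0.273
grasp_force: 59.2
```

```bash
python3 - <<'E'
from h import *
camera("top");c=cal("wrist");im,d=camera("wrist")
o,R=axes();print(o["eef_pos"],o["opening"],o["grasp_force"],np.arctan2(R[1,1],R[0,1]))
P,u,v=pts("wrist",d,None,c)
Q=P[(P[:,0]>.60)&(P[:,0]<.68)&(P[:,2]>.075)&(P[:,2]<.125)]
for y0 in np.arange(-.24,.1,.02):
    q=Q[(abs(Q[:,1]-y0)<.004)]
    if len(q)>5: print("   y%.2f"%y0,np.mean(np.percentile(q[:,0],[1,99])).round(4),np.median(q[:,2]).round(4),"guide x",np.round(.6354+(.12-y0)*.033,4))
print(Q[:,1].max())
chain([(G(-.363,.0285),.036),(G(-.273,.0285),.036)])
E
```

```text
[ 0.64733356 -0.24165039  0.09740898] 0.27429284941157256 59.16287183761597 0.038426383995370676
   y-0.22 0.6475 0.1068 guide x 0.6466
   y-0.20 0.6467 0.094 guide x 0.646
   y-0.18 0.646 0.0942 guide x 0.6453
   y-0.16 0.6453 0.0942 guide x 0.6446
   y-0.14 0.6447 0.0943 guide x 0.644
   y-0.12 0.644 0.0944 guide x 0.6433
-0.11749430056909232
[ 0.647 -0.243  0.028] shift [-1.2 -0.  68.9] turn 0.002
[ 0.644 -0.153  0.028] shift [90.   0.3  0. ] turn -0.0
q [-0.53  0.56  1.38 -0.    1.2  -0.57]
```

{"api": "move_arm", "payload": {"series": [[[0,-1,0,12,0.002],[0,-1,0,24,0.002],[0,-1,0,36,0.002],[0,-1,0,48,0.002],[0,-1,0,58,0.002],[0,-1,0,65,0.002],[0,-1,0,69,0.002],[0,-1,0,69,0.002],[0,-1,0,69,0.002],[0,-1,0,69,0.002]]]}}

```text
time_s: 15.13
eef_pos: [0.648, -0.2446, 0.0308]
eef_rot: [0.001, 0.695, 0.719, 0.0]
wrist_force: [-0.6, -0.2, -1.7]
opening: 0.273
grasp_force: 59.2
```

```bash
python3 - <<'E'
from h import *
im,d=camera("top");cv2.imwrite("pics/t5.png",cv2.resize(im[130:240,250:430],None,fx=4,fy=4,interpolation=cv2.INTER_CUBIC))
for r in ribs("top",im,d): print("top",r)
im,d=camera("scene");cv2.imwrite("pics/s5.png",cv2.resize(im[180:330,220:400],None,fx=4,fy=4,interpolation=cv2.INTER_CUBIC))
o,R=axes();print(o["eef_pos"],o["wrist_force"])
chain([(G(-.273,.0282),.036)])
E
```

```text
top (0.6332, 0.0892, 0.0409, 1.6139, 40.2022, 8.5641, 292.0, 175.0)
top (0.6343, 0.0272, 0.0406, 1.5786, 40.0288, 8.3475, 309.0, 175.0)
top (0.5943, 0.4843, 0.0594, 0.881, 55.2304, 52.5148, 183.0, 183.0)
top (0.4936, 0.3139, 0.0299, 0.8184, 40.9783, 6.1519, 230.0, 212.0)
top (0.4703, 0.2158, 0.0305, 2.0541, 39.48, 9.2454, 256.0, 219.0)
[ 0.64802872 -0.24461366  0.03092275] [ 0.34173812 -0.1257478  -1.77674698]
[ 0.644 -0.153  0.028] shift [91.8 -0.5  2.7] turn -0.002
q [-0.53  0.65  1.4  -0.    1.09 -0.57]
```

View pics/s5.png

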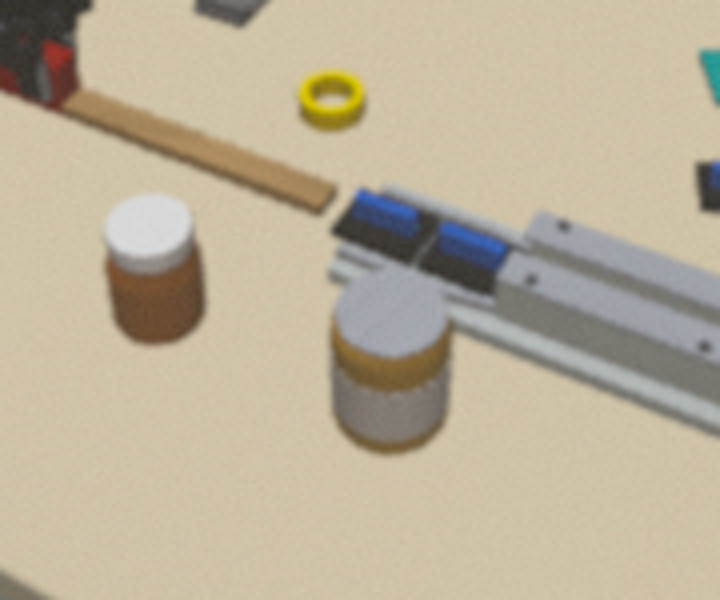

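The picture shows the rod tip at (325,195) behind the second slat, and both slats in line in the infeed at (385,225) and (465,255), rib up. I'm pushing now.

{"api": "move_arm", "payload": {"series": [[[0,2,-0.5,2.5,-0.002],[0,9,-0.5,2.5,-0.002],[0,18,-0.5,2.5,-0.002],[0,28,-0.5,2.5,-0.002],[0,38,-0.5,2.5,-0.002],[0,48,-0.5,2.5,-0.002],[0,58,-0.5,2.5,-0.002],[0,68,-0.5,2.5,-0.002],[0,78,-0.5,2.5,-0.002],[0,88,-0.5,2.5,-0.002]]]}}

```text
time_s: 16.07
eef_pos: [0.6439, -0.1553, 0.0275]
eef_rot: [0.0, 0.694, 0.72, 0.0]
wrist_force: [0.4, -0.9, -2.1]
opening: 0.271
grasp_force: 59.2
```

```bash
python3 - <<'E'
from h import *
im,d=camera("top")
for r in ribs("top",im,d): print("top",r)
im,d=camera("scene")
o,R=axes();print(o["eef_pos"],o["wrist_force"])
chain([(G(-.183,.0282),.036),(G(-.102,.0282),.036)])
E
```

```text
top (0.6335, 0.1641, 0.0414, 1.5752, 44.1394, 4.8146, 271.0, 174.0)
top (0.6328, 0.1038, 0.0417, 1.5581, 40.6671, 8.3101, 288.0, 175.0)
top (0.5933, 0.4848, 0.0597, 0.8758, 57.2798, 50.5147, 183.0, 183.0)
top (0.4931, 0.3134, 0.0295, 0.8167, 45.403, 5.7264, 230.0, 212.0)
top (0.4695, 0.2161, 0.0305, 2.0148, 42.7415, 9.6161, 256.0, 219.0)
[ 0.64362426 -0.15409925  0.02725569] [ 0.78203202  0.42278757 -2.44751618]
[ 0.641 -0.063  0.028] shift [91.2  1.3 -0.9] turn 0.002
[0.639 0.018 0.028] shift [81.   0.2  0. ] turn -0.0
q [-0.41  0.6   1.49  0.    1.05 -0.45]
```

{"api": "move_arm", "payload": {"series": [[[0,9,0.5,-0.5,0],[0,18,1,-0.5,0],[0,28,1,-0.5,0],[0,38,1,-0.5,0],[0,48,1,-0.5,0],[0,58,1,-0.5,0],[0,68,1,-0.5,0],[0,78,1,-0.5,0],[0,88,1,-0.5,0],[0,98,1,-0.5,0]]]}}

```text
time_s: 17.0
eef_pos: [0.6413, -0.0574, 0.0279]
eef_rot: [-0.0, 0.694, 0.72, -0.0]
wrist_force: [-0.1, -1.7, -1.5]
opening: 0.273
grasp_force: 59.2
```

```bash
python3 - <<'E'
from h import *
im,d=camera("top")
for r in ribs("top",im,d): print("top",r)
im,d=camera("scene")
o,R=axes();print(o["eef_pos"],o["wrist_force"])
chain([(G(-.094,.0282),.036)])
E
```

```text
top (0.595, 0.485, 0.0594, 1.3997, 55.608, 53.2083, 183.0, 183.0)
top (0.631, 0.2584, 0.0419, 1.6619, 36.045, 3.9816, 245.0, 175.0)
top (0.6326, 0.2022, 0.0421, 1.605, 40.8894, 4.5166, 261.0, 174.0)
top (0.4942, 0.3149, 0.0286, 0.8347, 42.3528, 7.6644, 230.0, 212.0)
top (0.4694, 0.2161, 0.0294, 1.9855, 42.2111, 9.4365, 256.0, 219.0)
[ 0.64106813 -0.05625503  0.02782651] [ 0.04535483 -0.55575957 -2.52129452]
[0.639 0.026 0.028] shift [82.3  0.5 -0.4] turn 0.002
q [-0.27  0.56  1.54  0.    1.03 -0.31]
```

{"api": "move_arm", "payload": {"series": [[[0,10,0.5,-0.4,0.002],[0,20,0.5,-0.4,0.002],[0,30,0.5,-0.4,0.002],[0,40,0.5,-0.4,0.002],[0,50,0.5,-0.4,0.002],[0,60,0.5,-0.4,0.002],[0,68,0.5,-0.4,0.002],[0,74,0.5,-0.4,0.002],[0,79,0.5,-0.4,0.002],[0,82,0.5,-0.4,0.002]]]}}

```text
time_s: 17.93
eef_pos: [0.6389, 0.0243, 0.0284]
eef_rot: [-0.0, 0.695, 0.719, -0.0]
wrist_force: [0.8, -1.4, -1.6]
opening: 0.267
grasp_force: 59.1
```

```bash
python3 - <<'E'
from h import *
o,R=axes();print(o["eef_pos"],o["wrist_force"])
im,d=camera("top")
for r in ribs("top",im,d): print("top",r)
o,R=axes();print(o["eef_pos"],o["wrist_force"])
E
```

```text
[0.63887276 0.02427999 0.02835289] [ 0.77939721 -1.37854105 -1.5620592 ]
top (0.5959, 0.4834, 0.0593, 0.9388, 56.4454, 51.161, 183.0, 183.0)
top (0.6255, 0.3444, 0.0427, 1.5883, 32.356, 4.9275, 222.0, 175.0)
top (0.6279, 0.2829, 0.0398, 1.6216, 39.7813, 3.2522, 239.0, 175.0)
top (0.4932, 0.3135, 0.0283, 0.8651, 44.2462, 8.1635, 230.0, 212.0)
top (0.4699, 0.2162, 0.0291, 1.9749, 42.8272, 9.193, 256.0, 219.0)
[0.63884392 0.02454469 0.02833765] [ 0.73397897  0.63273566 -2.58628987]
```

{"api": "move_arm", "payload": {"series": [[[0,0.5,0,0,0],[0,1,0,0,0],[0,1.5,0,0,0],[0,2,0,0,0],[0,2.5,0,0,0],[0,3,0,0,0],[0,3.5,0,0,0],[0,4,0,0,0],[0,4.5,0,0,0],[0,5,0,0,0]]]}}

```text
time_s: 18.82
eef_pos: [0.6396, 0.0259, 0.029]
eef_rot: [0.002, 0.695, 0.719, -0.001]
wrist_force: [0.0, -12.2, -0.7]
opening: 0.275
grasp_force: 59.4
```

{"api": "move_arm", "payload": {"series": [[[0,-5,0,0,0],[0,-15,0,0,0],[0,-33,0,0,0],[0,-51,0,0,0],[0,-69,0,0,0],[0,-87,0,0,0],[0,-105,0,0,0],[0,-125,0,0,0],[0,-145,0,0,0],[0,-165,0,0,0]]]}}

```text
time_s: 19.65
eef_pos: [0.6441, -0.1374, 0.0281]
eef_rot: [-0.0, 0.695, 0.719, 0.0]
wrist_force: [-0.9, -0.0, -1.9]
opening: 0.273
grasp_force: 59.2
```

```bash
python3 - <<'E'
from h import *
im,d=camera("top")
for r in ribs("top",im,d): print("top",r)
camera("top")
chain([(G(-.26,.10),.036),((.4720,-.3585,.10),.060),((.4720,-.3585,.022),.060)])
E
```

```text
top (0.5926, 0.4841, 0.0594, 2.0196, 54.5092, 52.5737, 183.0, 183.0)
top (0.6259, 0.3454, 0.0401, 1.6002, 41.3583, 4.638, 222.0, 175.0)
top (0.6305, 0.2863, 0.0415, 1.6717, 40.8563, 6.8237, 238.0, 175.0)
top (0.4928, 0.3128, 0.0281, 0.8503, 41.8474, 6.2074, 230.0, 212.0)
top (0.4702, 0.2161, 0.0281, 2.0113, 39.4089, 9.1736, 256.0, 219.0)
[ 0.644 -0.14   0.1  ] shift [  0.1  -0.5 -71.5] turn -0.005
[ 0.472 -0.358  0.1  ] shift [-212.3 -179.7    0. ] turn -0.024
[ 0.472 -0.358  0.022] shift [ 0.  0. 78.] turn -0.0
q [-0.39  0.59  1.5  -0.    1.05 -0.42]
```

{"api": "move_arm", "payload": {"series": [[[0,0,0,-12,0],[0,0,0,-32,0],[0,0,0,-55,0],[0,-15,-12,-72,0],[0,-45,-36,-72,-0.005],[0,-80,-64,-72,-0.01],[0,-115,-92,-72,-0.015],[0,-150,-122,-72,-0.02],[0,-182,-152,-72,-0.028],[0,-208,-175,-72,-0.029]]]}}

```text
time_s: 20.58
eef_pos: [0.4795, -0.3457, 0.1013]
eef_rot: [0.0, 0.684, 0.73, 0.0]
wrist_force: [-0.3, -1.0, -1.8]
opening: 0.27
grasp_force: 59.3
```

```bash
cat > st.py <<'E'
from h import *
camera("top");c=cal("wrist");im,d=camera("wrist")
o,R=axes();print(o["eef_pos"],o["opening"],np.arctan2(R[1,1],R[0,1]))
P,u,v=pts("wrist",d,None,c)
Q=P[(P[:,0]>.42)&(P[:,0]<.53)&(P[:,1]>-.42)&(P[:,2]>o["eef_pos"][2]-.01)&(P[:,2]<o["eef_pos"][2]+.004)]
for y0 in np.arange(-.32,-.1,.02):
    q=Q[(abs(Q[:,1]-y0)<.004)]
    if len(q)>5: print("   y%.2f"%y0,np.mean(np.percentile(q[:,0],[1,99])).round(4),np.median(q[:,2]).round(4))
chain([((.4720,-.3585,.10),.060),((.4720,-.3585,.022),.060)])
E
python3 st.py
```

```text
[ 0.47731329 -0.34960395  0.10147221] 0.27533155388358804 0.058014908657379474
   y-0.32 0.4728 0.098
   y-0.30 0.4716 0.098
   y-0.28 0.4706 0.098
   y-0.26 0.4695 0.0979
   y-0.24 0.4684 0.0979
[ 0.472 -0.358  0.1  ] shift [-8.6 -5.8  1.5] turn -0.002
[ 0.472 -0.358  0.022] shift [ 0.  0. 78.] turn -0.0
q [-0.83  0.36  1.66 -0.    1.11 -0.89]
```

{"api": "move_arm", "payload": {"series": [[[0,-4,-3,0,0.002],[0,-8.6,-5.8,0,0.002],[0,-8.6,-5.8,0,0.002],[0,-8.6,-5.8,15,0.002],[0,-8.6,-5.8,30,0.002],[0,-8.6,-5.8,45,0.002],[0,-8.6,-5.8,57,0.002],[0,-8.6,-5.8,65,0.002],[0,-8.6,-5.8,68,0.002],[0,-8.6,-5.8,68,0.002]]]}}

```text
time_s: 21.52
eef_pos: [0.4751, -0.3537, 0.0315]
eef_rot: [-0.001, 0.685, 0.729, 0.0]
wrist_force: [-0.1, 0.8, -1.8]
opening: 0.271
grasp_force: 59.4
```

```bash
python3 st.py; python3 -c "
from h import *
chain([((.4720,-.3585,.0215),.060)])"
```

```text
[ 0.47562077 -0.35473223  0.03287995] 0.26775890812008196 0.06138977172540059
   y-0.32 0.4731 0.0291
   y-0.30 0.4718 0.0292
   y-0.28 0.4708 0.0292
   y-0.26 0.4697 0.0292
   y-0.24 0.4686 0.0293
[ 0.472 -0.358  0.1  ] shift [ -3.5  -3.8 -67.1] turn 0.001
[ 0.472 -0.358  0.022] shift [ 0.  0. 78.] turn -0.0
q [-0.84  0.47  1.68  0.    0.99 -0.9 ]
[ 0.472 -0.358  0.022] shift [-3.5 -3.8 11.4] turn 0.001
q [-0.84  0.47  1.68  0.    0.99 -0.9 ]
```

{"api": "move_arm", "payload": {"series": [[[0,-2,-2,0,0],[0,-3.6,-3.2,0,0],[0,-3.6,-3.2,4,0],[0,-3.6,-3.2,8,0],[0,-3.6,-3.2,11.5,0],[0,-3.6,-3.2,11.5,0],[0,-3.6,-3.2,11.5,0],[0.55,-3.6,-3.2,11.5,0],[0.55,-3.6,-3.2,11.5,0],[0.55,-3.6,-3.2,11.5,0]]]}}

```text
time_s: 22.45
eef_pos: [0.4723, -0.3585, 0.021]
eef_rot: [0.0, 0.685, 0.728, -0.0]
wrist_force: [0.4, -0.4, 0.0]
opening: 0.547
grasp_force: 0.0
```

{"api": "move_arm", "payload": {"series": [[[0.55,0,0,-10,0],[0.55,0,0,-30,0],[0.55,0,0,-60,0],[0.55,0,0,-90,0],[0.55,0,0,-120,0],[0.55,0,0,-150,0],[0.55,0,0,-170,0],[0.55,0,0,-180,0],[0.55,0,0,-180,0],[0.55,0,0,-180,0]]]}}

```text
time_s: 23.28
eef_pos: [0.472, -0.3582, 0.2008]
eef_rot: [0.0, 0.685, 0.728, -0.0]
wrist_force: [-0.2, -0.0, -0.6]
opening: 0.554
grasp_force: 0.0
```

```bash
cat > st2.py <<'E'
from h import *
c=cal("wrist");im,d=camera("wrist");cv2.imwrite("pics/st2.png",im)
P,u,v=pts("wrist",d,None,c)
A=(P[:,0]>.40)&(P[:,0]<.54)&(P[:,1]>-.44)&(P[:,1]<-.08)
for lab,lo,hi in(("handle",.046,.056),("rod",.0165,.0215)):
    Q=P[A&(P[:,2]>lo)&(P[:,2]<hi)]
    for y0 in np.arange(-.42,-.1,.03):
        q=Q[(abs(Q[:,1]-y0)<.004)]
        if len(q)>5: print(lab,"   y%.2f"%y0,np.mean(np.percentile(q[:,0],[1,99])).round(4),np.median(q[:,2]).round(4))
    print(np.percentile(Q[:,1],[.2,99.8]))
E
python3 st2.py;python3 - <<'E'
from h import *
im,d=camera("top")
for r in ribs("top",im,d): print("top",r)
s=(.4716,.2158);a=2.005+np.pi/2
chain([((*s,.20),a)])
E
```

```text
handle    y-0.39 0.474 0.0499
handle    y-0.36 0.4715 0.0499
[-0.40836095 -0.33892539]
rod    y-0.33 0.4702 0.0172
rod    y-0.30 0.4684 0.0173
rod    y-0.27 0.4668 0.0172
rod    y-0.24 0.4653 0.0172
rod    y-0.21 0.4638 0.0172
rod    y-0.18 0.4621 0.0173
[-0.36516298 -0.17868895]
top (0.5944, 0.4862, 0.0593, 0.6103, 54.6204, 54.0603, 183.0, 183.0)
top (0.626, 0.3439, 0.0417, 1.6005, 40.5071, 4.5029, 222.0, 175.0)
top (0.6302, 0.286, 0.0415, 1.6767, 41.3705, 7.2197, 238.0, 175.0)
top (0.4932, 0.3134, 0.0299, 0.8305, 43.4656, 5.7887, 230.0, 212.0)
top (0.47, 0.2163, 0.0287, 2.0053, 42.9358, 9.3015, 256.0, 219.0)
[0.472 0.216 0.2  ] shift [572.2  35.2  -1.1] turn -0.373
q [-0.85  0.25  1.59  0.    1.3  -0.91]
```

{"api": "move_arm", "payload": {"series": [[[0.4,15,1,0,-0.01],[0.4,40,2,0,-0.03],[0.4,70,4,0,-0.05],[0.4,104,6,0,-0.07],[0.4,140,9,0,-0.09],[0.4,176,11,0,-0.12],[0.4,212,13,0,-0.14],[0.4,248,15,0,-0.16],[0.4,284,17,0,-0.19],[0.4,320,20,0,-0.21]]]}}

```text
time_s: 24.22
eef_pos: [0.4709, -0.0351, 0.1994]
eef_rot: [-0.001, 0.604, 0.797, -0.0]
wrist_force: [1.5, -0.9, -0.6]
opening: 0.404
grasp_force: 0.0
```

```bash
python3 - <<'E'
from h import *
camera("top");camera("top")
s=(.4716,.2158);a=2.005+np.pi/2
chain([((*s,.07),a)])
E
```

```text
[0.472 0.216 0.07 ] shift [238.3  68.8 129.3] turn -0.157
q [-0.32 -0.02  1.89  0.    1.28 -0.6 ]
```

{"api": "move_arm", "payload": {"series": [[[0.4,28,8,5,-0.02],[0.4,58,16,18,-0.04],[0.4,88,25,34,-0.06],[0.4,118,34,52,-0.08],[0.4,148,43,72,-0.1],[0.4,178,52,92,-0.12],[0.4,206,60,110,-0.14],[0.4,228,66,124,-0.157],[0.4,238,69,129,-0.157],[0.4,238,69,129,-0.157]]]}}

```text
time_s: 25.15
eef_pos: [0.4731, 0.2111, 0.0695]
eef_rot: [-0.002, 0.54, 0.842, -0.002]
wrist_force: [-0.8, -0.4, -0.1]
opening: 0.401
grasp_force: 0.0
```

```bash
python3 - <<'E'
from h import *
camera("top");c=cal("wrist");im,d=camera("wrist")
for r in ribs("wrist",im,d,c): print(r)
s=(.4716,.2158);a=2.005+np.pi/2
chain([((*s,.012),a)])
E
```

```text
(0.4938, 0.3129, 0.0259, 0.8439, 43.7388, 10.1036, 417.0, 96.0)
(0.4711, 0.216, 0.0257, 2.006, 43.9621, 9.928, 318.0, 215.0)
[0.472 0.216 0.012] shift [ 7.2 -0.6 59.6] turn -0.006
q [ 0.19  0.27  1.86 -0.    1.01 -0.24]
```

{"api": "move_arm", "payload": {"series": [[[0.4,5.5,-0.5,8,0],[0.4,5.5,-0.5,20,0],[0.4,5.5,-0.5,35,0],[0.4,5.5,-0.5,50,0],[0.4,5.5,-0.5,58,0],[0.4,5.5,-0.5,58,0],[0,5.5,-0.5,58,0],[0,5.5,-0.5,58,0],[0,5.5,-0.5,58,0],[0,5.5,-0.5,58,0]]]}}

```text
time_s: 26.08
eef_pos: [0.4733, 0.2149, 0.0146]
eef_rot: [0.001, 0.541, 0.841, 0.001]
wrist_force: [0.6, 0.6, 1.5]
opening: 0.089
grasp_force: 61.1
```

```bash
python3 - <<'E'
from h import *
o,R=axes();print(o["eef_pos"],o["opening"],o["grasp_force"]);p=o["eef_pos"];a=np.arctan2(R[1,1],R[0,1]);print(a)
chain([((p[0],p[1],.10),a),(G(-.032,.10),.033),(G(-.032,p[2]+.0135),.033)])
E
```

```text
[0.47330277 0.21493161 0.01462985] 0.08892327615890867 61.1411190032959
0.42785586191036235
[0.473 0.215 0.1  ] shift [  0.    0.  -85.4] turn -0.0
[0.636 0.088 0.1  ] shift [-183.2   95.8    0. ] turn 0.395
[0.636 0.088 0.028] shift [ 0.   0.  71.9] turn -0.0
q [ 0.2   0.37  1.88 -0.    0.89 -0.23]
```

{"api": "move_arm", "payload": {"series": [[[0,0,0,-35,0],[0,0,0,-70,0.04],[0,-20,10,-86,0.09],[0,-46,24,-86,0.14],[0,-74,39,-86,0.19],[0,-102,54,-86,0.24],[0,-130,68,-86,0.29],[0,-158,83,-86,0.34],[0,-178,93,-86,0.39],[0,-183,96,-86,0.395]]]}}

```text
time_s: 26.92
eef_pos: [0.6389, 0.0853, 0.1006]
eef_rot: [0.001, 0.697, 0.717, 0.001]
wrist_force: [0.4, -0.3, 0.1]
opening: 0.093
grasp_force: 60.9
```

```bash
python3 - <<'E'
from h import *
camera("top");camera("top")
chain([(G(-.032,.028),.033)])
E
```

```text
[0.636 0.088 0.028] shift [ 0.6 -0.1 71.9] turn -0.001
q [-0.05  0.46  1.52  0.    1.15 -0.08]
```

Lower and release; then go for the last slat at (0.4938, 0.3135).

{"api": "move_arm", "payload": {"series": [[[0,0.5,0,20,0],[0,0.5,0,40,0],[0,0.5,0,58,0],[0,0.5,0,68,0],[0,0.5,0,72,0],[0,0.5,0,72,0],[0.3,0.5,0,72,0],[0.3,0.5,0,72,0],[0.3,0.5,0,55,0],[0.3,0.5,0,20,0]]]}}

```text
time_s: 27.85
eef_pos: [0.6318, 0.0895, 0.0773]
eef_rot: [-0.003, 0.695, 0.719, -0.002]
wrist_force: [-1.3, 0.1, -0.5]
opening: 0.3
grasp_force: 0.0
```

```bash
python3 - <<'E'
from h import *
c=cal("wrist");im,d=camera("wrist")
for r in ribs("wrist",im,d,c): print(r)
im,d=camera("top")
for r in ribs("top",im,d): print("top",r)
s=(.4939,.3132);a=.847+np.pi/2
chain([((*s,.07),a)])
E
```

```text
(0.6362, 0.0979, 0.0587, 1.6056, 25.2032, 9.471, 326.0, 232.0)
top (0.5945, 0.4858, 0.0595, 0.9711, 54.7419, 54.6524, 183.0, 183.0)
top (0.626, 0.3451, 0.04, 1.6002, 40.2499, 4.5719, 222.0, 175.0)
top (0.6291, 0.2862, 0.0412, 1.6299, 40.7428, 8.126, 238.0, 175.0)
top (0.492, 0.3134, 0.0301, 0.8702, 39.2011, 7.8402, 230.0, 212.0)
[0.494 0.313 0.07 ] shift [ 228.2 -136.8   16.2] turn 0.759
q [-0.04  0.48  1.53  0.    1.12 -0.08]
```

```bash
python3 - <<'E'
from h import *
c=cal("wrist");im,d=camera("wrist");cv2.imwrite("pics/w6.png",im)
for r in ribs("wrist",im,d,c): print(r)
o,R=axes();print(o["eef_pos"],o["opening"],o["grasp_force"],o["wrist_force"])
E
```

```text
(0.636, 0.0976, 0.0587, 1.5984, 25.5203, 9.6887, 314.0, 227.0)
[0.63736609 0.09000483 0.08369435] 0.2982533170649476 0.0 [ 0.57615802 -0.38489215 -0.41653903]
```

View pics/w6.png

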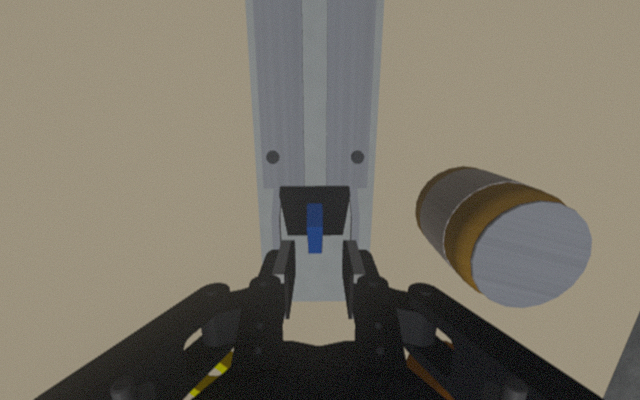

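The picture shows the slat tilted in the infeed: its plate at (315,210) looks foreshortened and the rib rises to 59 mm. Its front is by the mouth. I'll measure the tilt.

```bash
python3 - <<'E'
from h import *
c=cal("wrist");im,d=camera("wrist");P,u,v=pts("wrist",d,None,c)
g=(P[:,1]-.12)*1000; 
for lab,xo in(("rib",0),("plateL",-.016),("plateR",.016)):
    for v0 in range(176,262,5):
        m=(abs(v-v0)<1)&(abs(P[:,0]-(.6364+xo))<.003)
        if m.sum(): print(lab,v0,"g",np.median(g[m]).round(1),"z",(np.median(P[m,2])*1000).round(1))
im,d=camera("scene");cv2.imwrite("pics/s6.png",cv2.resize(im[190:300,270:400],None,fx=5,fy=5,interpolation=cv2.INTER_CUBIC))
E
```

```text
rib 176 g -0.5 z 10.6
rib 181 g -4.4 z 11.0
rib 186 g -8.3 z 10.7
rib 191 g -0.7 z 54.2
rib 196 g -3.0 z 57.0
rib 201 g -7.3 z 53.6
rib 206 g -10.6 z 53.2
rib 211 g -13.1 z 55.6
rib 216 g -15.4 z 58.4
rib 221 g -17.5 z 61.3
rib 226 g -19.9 z 63.7
rib 231 g -23.3 z 63.3
rib 236 g -28.8 z 58.1
rib 241 g -34.8 z 52.7
rib 246 g -41.0 z 47.2
rib 251 g -48.0 z 40.7
rib 256 g -67.4 z 11.2
rib 261 g -72.0 z 11.5
plateL 176 g 7.1 z 49.2
plateL 181 g 3.9 z 49.3
plateL 186 g 0.7 z 48.8
plateL 191 g -1.1 z 54.4
plateL 196 g -3.7 z 56.5
plateL 201 g -7.8 z 53.3
plateL 206 g -12.3 z 49.7
plateL 211 g -17.3 z 44.8
plateL 216 g -22.4 z 40.5
plateL 221 g -28.1 z 35.1
plateL 226 g -34.2 z 29.4
plateL 231 g -40.4 z 23.8
plateL 236 g -47.2 z 17.8
plateL 241 g -18.6 z 88.8
plateL 246 g -18.7 z 94.2
plateL 251 g -18.9 z 99.6
plateL 256 g -18.6 z 105.0
plateL 261 g -18.8 z 109.3
plateR 176 g 8.1 z 48.8
plateR 181 g 5.0 z 49.2
plateR 186 g 1.8 z 49.2
plateR 191 g -0.1 z 54.3
plateR 196 g -2.5 z 56.8
plateR 201 g -6.5 z 54.2
plateR 206 g -11.4 z 49.1
plateR 211 g -16.2 z 45.1
plateR 216 g -21.5 z 39.9
plateR 221 g -27.0 z 35.2
plateR 226 g -32.9 z 29.8
plateR 231 g -39.3 z 23.9
plateR 236 g -46.6 z 16.8
plateR 241 g -17.8 z 88.2
plateR 246 g -17.8 z 94.1
plateR 251 g -17.8 z 99.4
plateR 256 g -17.8 z 104.6
plateR 261 g -19.4 z 106.4
```

View pics/s6.png

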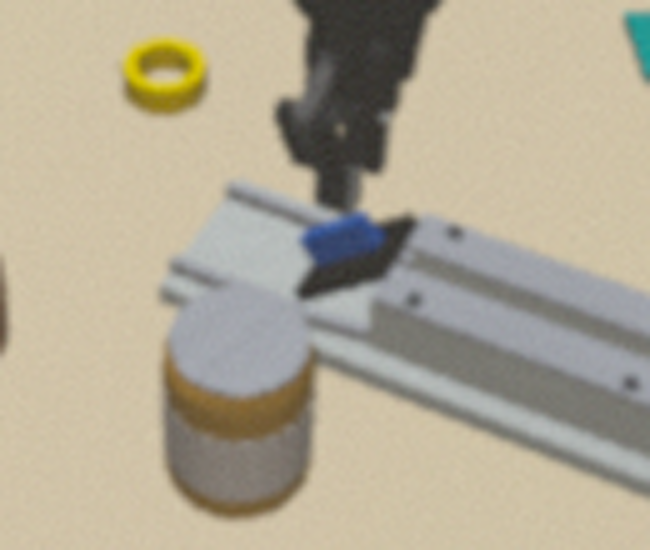

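The slat leans at 42°: its rear edge is on the bed at g≈-42 mm and its front edge rests on the roof lip. I'll grip the tilted rib, draw it back clear of the roof, and let it fall flat.

{"api": "move_arm", "payload": {"series": [[[0.3,-2,0,8,0],[0.3,-5,0,16,0],[0.3,-5,0,26,0],[0.3,-5,0,34,0],[0.3,-5,0,40,0],[0.3,-5,0,40,0],[0,-5,0,40,0],[0,-5,0,40,0],[0,-5,0,40,0],[0,-5,0,40,0]]]}}

```text
time_s: 28.93
eef_pos: [0.6364, 0.0837, 0.0403]
eef_rot: [0.0, 0.695, 0.719, 0.0]
wrist_force: [-0.1, 0.1, 1.4]
opening: 0.105
grasp_force: 61.5
```

{"api": "move_arm", "payload": {"series": [[[0,0,0,-3,0],[0,-2,0,-6,0],[0,-8,0,-6,0],[0,-14,0,-6,0],[0,-20,0,-6,0],[0,-26,0,-6,0],[0,-28,0,-6,0],[0,-28,0,-6,0],[0,-28,0,-6,0],[0,-28,0,-6,0]]]}}

```text
time_s: 29.77
eef_pos: [0.6369, 0.0558, 0.0457]
eef_rot: [-0.0, 0.695, 0.719, -0.0]
wrist_force: [0.6, -0.8, -0.7]
opening: 0.096
grasp_force: 61.5
```

```bash
python3 - <<'E'
from h import *
c=cal("wrist");im,d=camera("wrist");cv2.imwrite("pics/w7.png",im);P,u,v=pts("wrist",d,None,c)
o,R=axes();print(o["eef_pos"],o["opening"],o["grasp_force"])
g=(P[:,1]-.12)*1000
for lab,xo in(("L",-.018),("R",.018)):
    for v0 in range(186,270,6):
        m=(abs(v-v0)<1)&(abs(P[:,0]-(.6370+xo))<.003)
        if m.sum(): print(lab,v0,"g",np.median(g[m]).round(1),"z",(np.median(P[m,2])*1000).round(1))
E
```

```text
[0.63689027 0.05593394 0.04574546] 0.09974356104187498 61.51968240737915
L 186 g -33.5 z 11.4
L 192 g -37.5 z 10.8
L 198 g -27.4 z 58.6
L 204 g -29.6 z 60.7
L 210 g -31.7 z 62.9
L 216 g -35.8 z 60.0
L 222 g -40.4 z 55.7
L 228 g -45.4 z 51.2
L 234 g -50.7 z 46.4
L 240 g -56.8 z 40.9
L 246 g -63.3 z 34.7
L 252 g -56.8 z 55.1
L 258 g -56.9 z 61.4
L 264 g -56.6 z 67.5
R 186 g -32.3 z 11.2
R 192 g -36.3 z 10.7
R 198 g -26.4 z 57.8
R 204 g -28.4 z 60.8
R 210 g -30.5 z 63.0
R 216 g -34.4 z 60.3
R 222 g -39.1 z 55.7
R 228 g -44.2 z 51.2
R 234 g -49.6 z 46.2
R 240 g -55.4 z 41.2
R 246 g -62.1 z 34.8
R 252 g -55.7 z 55.0
R 258 g -56.0 z 60.8
R 264 g -55.9 z 66.9
```

View pics/w7.png

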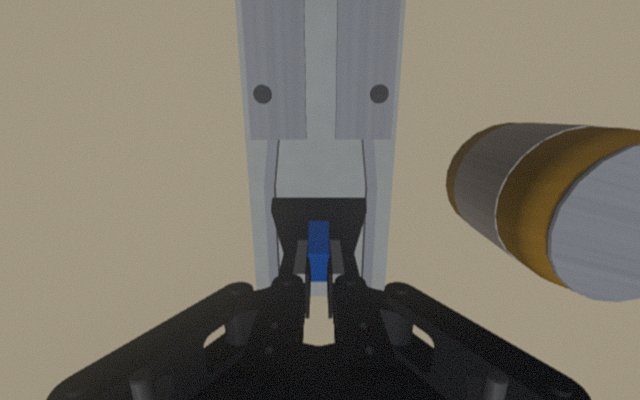

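The slat is held clear of the roof, still tilted, with its plate's front at (318,205). I'll press its rear edge on the bed to turn it level in the grip.

{"api": "move_arm", "payload": {"series": [[[0,0,0,3,0],[0,0,0,6,0],[0,0,0,8,0],[0,0,0,10,0],[0,0,0,12,0],[0,0,0,14,0],[0,0,0,16,0],[0,0,0,18,0],[0,0,0,20,0],[0,0,0,20,0]]]}}

```text
time_s: 30.65
eef_pos: [0.6438, 0.0567, 0.0372]
eef_rot: [0.005, 0.695, 0.719, 0.005]
wrist_force: [-13.3, 5.1, 55.1]
opening: 0.096
grasp_force: 70.7
```

```bash
cat > tl.py <<'E'
from h import *
c=cal("wrist");im,d=camera("wrist");cv2.imwrite("pics/tl.png",im);P,u,v=pts("wrist",d,None,c)
o,R=axes();print(o["eef_pos"],o["opening"],o["grasp_force"],o["wrist_force"])
g=(P[:,1]-.12)*1000
for lab,xo in(("L",-.018),("R",.018)):
    for v0 in range(150,270,6):
        m=(abs(v-v0)<1)&(abs(P[:,0]-(.6370+xo))<.003)
        if m.sum(): print(lab,v0,"g",np.median(g[m]).round(1),"z",(np.median(P[m,2])*1000).round(1))
for r in ribs("wrist",im,d,c): print(r)
E
python3 tl.py
```

```text
[0.64394699 0.05665539 0.03727156] 0.0979323589190726 70.75295454415027 [-12.6615404    4.94969104  55.50640852]
L 150 g -9.4 z 11.2
L 156 g -12.8 z 11.3
L 162 g -16.4 z 10.6
L 168 g -19.9 z 11.1
L 174 g -23.4 z 11.1
L 180 g -27.1 z 10.7
L 186 g -30.7 z 10.9
L 192 g -34.4 z 10.9
L 198 g -26.6 z 49.9
L 204 g -28.8 z 52.2
L 210 g -31.1 z 54.1
L 216 g -34.8 z 51.8
L 222 g -39.2 z 48.2
L 228 g -44.7 z 42.3
L 234 g -56.2 z 23.8
L 240 g -65.8 z 11.2
L 246 g -70.1 z 11.0
L 252 g -74.3 z 10.8
L 258 g -78.7 z 10.8
L 264 g -82.7 z 11.2
R 150 g -8.2 z 11.1
R 156 g -11.7 z 11.0
R 162 g -15.2 z 10.9
R 168 g -18.7 z 11.1
R 174 g -22.3 z 11.2
R 180 g -25.9 z 10.8
R 186 g -29.6 z 11.3
R 192 g -33.3 z 11.0
R 198 g -25.5 z 50.4
R 204 g -27.5 z 53.2
R 210 g -29.9 z 54.6
R 216 g -33.9 z 51.5
R 222 g -38.5 z 47.3
R 228 g -43.6 z 42.9
R 234 g -48.5 z 38.9
R 240 g -54.1 z 34.4
R 246 g -51.2 z 47.9
R 252 g -54.5 z 47.6
R 258 g -55.0 z 53.1
R 264 g -54.8 z 59.2
(0.6429, 0.0673, 0.0588, 1.6106, 31.5444, 10.9409, 318.0, 250.0)
```

It doesn't turn, with 55 N of resistance. I'll back off until the rear edge just rests, then release so it falls flat.

{"api": "move_arm", "payload": {"series": [[[0,0,0,-8,0],[0,0,0,-15,0],[0,0,0,-15,0],[0,0,0,-15,0],[0.1,0,0,-15,0],[0.2,0,0,-15,0],[0.35,0,0,-15,0],[0.35,0,0,-15,0],[0.35,0,0,-15,0],[0.35,0,0,-15,0]]]}}

```text
time_s: 31.53
eef_pos: [0.6369, 0.0557, 0.0406]
eef_rot: [-0.0, 0.695, 0.719, -0.0]
wrist_force: [0.5, -0.2, 0.3]
opening: 0.353
grasp_force: 0.0
```

```bash
python3 tl.py
```

```text
[0.63695592 0.05571396 0.04072139] 0.3520856228732716 0.0 [-0.03904519 -0.11693502  0.00476748]
L 150 g -10.1 z 14.5
L 156 g -13.0 z 19.2
L 162 g -16.3 z 18.9
L 168 g -19.8 z 19.0
L 174 g -23.3 z 18.9
L 180 g -26.9 z 18.7
L 186 g -30.4 z 18.9
L 192 g -33.9 z 19.3
L 198 g -37.6 z 19.1
L 204 g -41.4 z 18.5
L 210 g -45.1 z 19.0
L 216 g -48.9 z 19.3
L 222 g -52.8 z 18.9
L 228 g -56.7 z 18.9
L 234 g -60.8 z 18.6
L 240 g -53.0 z 44.3
L 246 g -53.1 z 51.0
L 252 g -53.3 z 57.2
L 258 g -53.3 z 63.2
L 264 g -53.5 z 68.4
R 150 g -9.3 z 11.6
R 156 g -11.7 z 19.2
R 162 g -15.2 z 18.8
R 168 g -18.7 z 18.6
R 174 g -22.1 z 18.8
R 180 g -25.5 z 19.3
R 186 g -29.2 z 18.9
R 192 g -32.9 z 18.7
R 198 g -36.3 z 19.6
R 204 g -40.1 z 19.3
R 210 g -43.9 z 19.0
R 216 g -47.8 z 18.8
R 222 g -51.7 z 18.7
R 228 g -55.5 z 18.7
R 234 g -59.3 z 19.2
R 240 g -51.8 z 44.1
R 246 g -51.8 z 51.3
R 252 g -51.9 z 57.6
R 258 g -51.8 z 63.5
R 264 g -51.9 z 68.8
(0.6352, 0.0804, 0.0377, 1.593, 44.3403, 9.9388, 317.0, 208.0)
```

Now it lies flat, with its rib at g=-40 mm. Next is the last slat.

```bash
python3 - <<'E'
from h import *
s=(.4939,.3132);a=.847+np.pi/2
chain([((*s,.10),a),((*s,.07),a)])
E
```

```text
[0.494 0.313 0.1  ] shift [ 262.1 -134.5  -59.3] turn 0.757
[0.494 0.313 0.07 ] shift [ 0.  0. 30.] turn -0.0
q [-0.1   0.54  1.55  0.    1.05 -0.13]
```

{"api": "move_arm", "payload": {"series": [[[0.4,0,0,-35,0],[0.4,8,-4,-60,0.06],[0.4,36,-18,-60,0.15],[0.4,70,-36,-60,0.25],[0.4,106,-54,-60,0.35],[0.4,142,-73,-60,0.45],[0.4,178,-92,-60,0.55],[0.4,214,-110,-60,0.65],[0.4,246,-126,-60,0.73],[0.4,262,-134.5,-58,0.757]]]}}

```text
time_s: 32.42
eef_pos: [0.4917, 0.3166, 0.0994]
eef_rot: [-0.001, 0.912, 0.41, 0.0]
wrist_force: [0.1, 0.1, -0.0]
opening: 0.402
grasp_force: 0.0
```

```bash
python3 - <<'E'
from h import *
camera("top");c=cal("wrist");im,d=camera("wrist")
for r in ribs("wrist",im,d,c): print(r)
s=(.4939,.3132);a=.847+np.pi/2
chain([((*s,.013),a)])
E
```

```text
(0.6265, 0.3442, 0.038, 1.6082, 44.0909, 13.0289, 456.0, 51.0)
(0.6286, 0.2856, 0.0379, 1.6136, 46.2275, 12.6483, 506.0, 121.0)
(0.4943, 0.3131, 0.0257, 0.8373, 44.3013, 9.9445, 327.0, 212.0)
(0.6349, 0.083, 0.0373, 1.4067, 41.5311, 10.2292, 630.0, 305.0)
[0.494 0.313 0.013] shift [-0.5  3.4 85.7] turn 0.004
q [0.37 0.35 1.68 0.   1.11 1.09]
```

{"api": "move_arm", "payload": {"series": [[[0.4,-0.5,3,15,0.004],[0.4,-0.5,3,35,0.004],[0.4,-0.5,3,55,0.004],[0.4,-0.5,3,72,0.004],[0.4,-0.5,3,82,0.004],[0.4,-0.5,3,85,0.004],[0.4,-0.5,3,85,0.004],[0,-0.5,3,85,0.004],[0,-0.5,3,85,0.004],[0,-0.5,3,85,0.004]]]}}

```text
time_s: 33.35
eef_pos: [0.497, 0.3111, 0.0153]
eef_rot: [0.0, 0.912, 0.409, 0.001]
wrist_force: [1.5, -1.0, 5.2]
opening: 0.097
grasp_force: 61.6
```

```bash
python3 - <<'E'
from h import *
camera("top");o,R=axes();print(o["eef_pos"],o["opening"],o["grasp_force"],o["wrist_force"]);p=o["eef_pos"];a=np.arctan2(R[1,1],R[0,1]);print(a)
chain([((p[0],p[1],.11),a),(G(-.103,.11),.033)])
E
```

```text
[0.49702571 0.3111065  0.01531035] 0.09714309761057303 61.41815900802612 [-0.11251088 -0.23412247  4.23729223]
-0.7278108997835774
[0.497 0.311 0.11 ] shift [  0.    0.  -94.7] turn -0.0
[0.639 0.017 0.11 ] shift [-125.2  301.5    0. ] turn -0.761
q [ 0.36  0.48  1.71 -0.    0.95  1.09]
```

{"api": "move_arm", "payload": {"series": [[[0,0,0,-30,0],[0,0,0,-65,0],[0,-4,10,-95,-0.06],[0,-16,38,-95,-0.15],[0,-29,70,-95,-0.25],[0,-42,102,-95,-0.35],[0,-56,135,-95,-0.45],[0,-70,168,-95,-0.55],[0,-84,202,-95,-0.65],[0,-98,236,-95,-0.73]]]}}

```text
time_s: 34.23
eef_pos: [0.6074, 0.0791, 0.1094]
eef_rot: [0.0, 0.704, 0.71, 0.0]
wrist_force: [0.1, 0.6, 0.2]
opening: 0.096
grasp_force: 60.8
```

```bash
python3 - <<'E'
from h import *
camera("top");camera("top")
chain([(G(-.103,.06),.033),(G(-.103,.0285),.033)])
E
```

```text
[0.639 0.017 0.06 ] shift [-58.4  29.3  49.8] turn -0.034
[0.639 0.017 0.028] shift [ 0.   0.  31.5] turn -0.0
q [-0.07  0.39  1.6  -0.    1.14 -0.07]
```

{"api": "move_arm", "payload": {"series": [[[0,-12,6,0,-0.01],[0,-28,14,0,-0.03],[0,-44,22,0,-0.034],[0,-55,28,0,-0.034],[0,-58.4,29.3,5,-0.034],[0,-58.4,29.3,20,-0.034],[0,-58.4,29.3,35,-0.034],[0,-58.4,29.3,46,-0.034],[0,-58.4,29.3,50,-0.034],[0,-58.4,29.3,50,-0.034]]]}}

```text
time_s: 35.17
eef_pos: [0.6348, 0.023, 0.0572]
eef_rot: [-0.001, 0.694, 0.72, -0.001]
wrist_force: [-0.6, 1.0, -1.0]
opening: 0.094
grasp_force: 60.8
```

```bash
python3 - <<'E'
from h import *
c=cal("wrist");im,d=camera("wrist")
for r in ribs("wrist",im,d,c): print(r)
chain([(G(-.103,.0285),.033)])
P,u,v=pts("wrist",d,None,c);g=(P[:,1]-.12)*1000
for v0 in range(130,230,5):
    m=(abs(v-v0)<1)&(abs(P[:,0]-(.6375-.017))<.003)
    if m.sum(): print(v0,"g",np.median(g[m]).round(1),"z",(np.median(P[m,2])*1000).round(1))
E
```

```text
(0.6354, 0.0802, 0.0377, 1.5991, 44.1532, 9.8116, 323.0, 145.0)
(0.6314, 0.0421, 0.0592, 0.1498, 14.3407, 7.1784, 318.0, 257.0)
[0.639 0.017 0.028] shift [-5.9  2.9 29.8] turn 0.003
q [-0.15  0.51  1.56  0.    1.08 -0.19]
130 g -32.2 z 18.8
135 g -35.1 z 18.8
140 g -38.2 z 18.8
145 g -41.1 z 19.0
150 g -44.1 z 19.1
155 g -47.3 z 18.8
160 g -50.3 z 19.5
165 g -53.5 z 18.9
170 g -56.7 z 19.2
175 g -59.9 z 19.0
180 g -63.1 z 19.0
185 g -66.5 z 18.7
190 g -69.8 z 18.7
195 g -75.4 z 10.8
200 g -67.4 z 48.6
205 g -70.2 z 48.8
210 g -73.2 z 48.8
215 g -76.1 z 48.6
220 g -79.0 z 48.8
225 g -82.1 z 48.4
```

{"api": "move_arm", "payload": {"series": [[[0,-6.5,2.5,0,0],[0,-6.5,2.5,6,0],[0,-6.5,2.5,14,0],[0,-6.5,2.5,22,0],[0,-6.5,2.5,28,0],[0,-6.5,2.5,29.5,0],[0,-6.5,2.5,29.5,0],[0.3,-6.5,2.5,29.5,0],[0.3,-6.5,2.5,29.5,0],[0.3,-6.5,2.5,29.5,0]]]}}

```text
time_s: 36.05
eef_pos: [0.6394, 0.0158, 0.0299]
eef_rot: [0.0, 0.694, 0.72, 0.0]
wrist_force: [-0.1, -0.4, 0.2]
opening: 0.298
grasp_force: 0.0
```

{"api": "move_arm", "payload": {"series": [[[0.4,0,0,-10,0],[0.4,0,0,-30,0],[0.5,0,0,-65,0],[0.5,-20,-10,-100,0],[0.5,-50,-25,-130,0],[0.5,-80,-40,-150,0],[0.5,-110,-55,-160,0],[0.5,-140,-70,-160,0],[0.5,-170,-85,-160,0],[0.5,-200,-100,-160,0]]]}}

```text
time_s: 36.88
eef_pos: [0.5457, -0.1891, 0.1912]
eef_rot: [0.001, 0.694, 0.72, 0.0]
wrist_force: [0.4, -1.0, -0.2]
opening: 0.502
grasp_force: 0.0
```

```bash
python3 - <<'E'
from h import *
im,d=camera("top");cv2.imwrite("pics/t8.png",cv2.resize(im[140:240,200:360],None,fx=4,fy=4,interpolation=cv2.INTER_CUBIC))
for r in ribs("top",im,d): print("top",r)
c=cal("wrist");im,d=camera("wrist")
for r in ribs("wrist",im,d,c): print(r)
p=(.472,-.3578)
chain([((*p,.08),.058)])
E
```

```text
top (0.633, 0.0819, 0.042, 1.571, 40.4618, 8.3705, 294.0, 175.0)
top (0.6367, 0.0164, 0.0397, 1.5772, 40.2933, 4.9393, 312.0, 174.0)
top (0.5947, 0.4845, 0.0592, 2.6941, 55.4414, 54.3461, 183.0, 183.0)
top (0.6257, 0.3469, 0.0416, 1.6325, 36.7164, 4.7399, 221.0, 175.0)
top (0.6303, 0.2864, 0.0417, 1.6752, 40.0765, 7.0603, 238.0, 175.0)
[ 0.472 -0.358  0.08 ] shift [-163.5  -77.9  110.8] turn -0.027
q [-0.54  0.22  1.64 -0.    1.27 -0.57]
```

{"api": "move_arm", "payload": {"series": [[[0.55,-18,-9,10,0],[0.55,-38,-18,22,-0.01],[0.55,-60,-28,36,-0.01],[0.55,-82,-39,52,-0.02],[0.55,-104,-50,68,-0.027],[0.55,-126,-60,84,-0.027],[0.55,-146,-70,98,-0.027],[0.55,-160,-76,108,-0.027],[0.55,-163.5,-78,111,-0.027],[0.55,-163.5,-78,111,-0.027]]]}}

```text
time_s: 37.82
eef_pos: [0.4738, -0.354, 0.0779]
eef_rot: [-0.001, 0.685, 0.729, 0.0]
wrist_force: [-0.1, -0.7, -0.8]
opening: 0.55
grasp_force: 0.0
```

```bash
python3 st2.py; python3 - <<'E'
from h import *
camera("top");p=(.472,-.3578)
chain([((*p,.021),.058)])
E
```

```text
handle    y-0.39 0.4735 0.0499
handle    y-0.36 0.4717 0.0499
[-0.40842067 -0.3389196 ]
rod    y-0.33 0.4703 0.0172
rod    y-0.30 0.4684 0.0172
rod    y-0.27 0.4668 0.0172
rod    y-0.24 0.4651 0.0172
rod    y-0.21 0.468 0.017
[-0.3397292  -0.21374651]
[ 0.472 -0.358  0.021] shift [-4.4 -3.2 58.1] turn 0.005
q [-0.84  0.39  1.67  0.    1.07 -0.9 ]
```

{"api": "move_arm", "payload": {"series": [[[0.55,-4.4,-3,0,0.004],[0.55,-4.4,-3,15,0.004],[0.55,-4.4,-3,30,0.004],[0.55,-4.4,-3,45,0.004],[0.55,-4.4,-3,55,0.004],[0.55,-4.4,-3,58,0.004],[0.55,-4.4,-3,58,0.004],[0,-4.4,-3,58,0.004],[0,-4.4,-3,58,0.004],[0,-4.4,-3,58,0.004]]]}}

```text
time_s: 38.75
eef_pos: [0.4722, -0.3591, 0.0217]
eef_rot: [0.001, 0.686, 0.728, -0.0]
wrist_force: [-0.7, 1.3, 3.4]
opening: 0.271
grasp_force: 59.9
```

{"api": "move_arm", "payload": {"series": [[[0,0,0,0,0],[0,0,0,0,0],[0,0,0,0,0],[0,0,0,-10,0],[0,0,0,-20,0],[0,0,0,-35,0],[0,0,0,-50,0],[0,0,0,-65,0],[0,0,0,-79,0],[0,0,0,-79,0]]]}}

```text
time_s: 39.58
eef_pos: [0.4729, -0.3601, 0.1032]
eef_rot: [0.003, 0.686, 0.728, -0.0]
wrist_force: [0.7, -0.4, -1.8]
opening: 0.27
grasp_force: 59.0
```

```bash
python3 st.py; python3 -c "
from h import *
chain([(G(-.376,.10),.036)])"
```

```text
[ 0.47161768 -0.35866829  0.10007412] 0.2691918841493741 0.058990240805444905
   y-0.32 0.4698 0.0968
   y-0.30 0.4686 0.0968
   y-0.28 0.4674 0.0968
   y-0.26 0.4662 0.0968
   y-0.24 0.4652 0.0967
[ 0.472 -0.358  0.1  ] shift [0.1 0.4 0.1] turn -0.001
[ 0.472 -0.358  0.022] shift [ 0.  0. 78.] turn -0.0
q [-0.85  0.36  1.66 -0.    1.11 -0.91]
[ 0.648 -0.256  0.1  ] shift [9.230e+01 1.819e+02 1.000e-01] turn 0.023
q [-0.85  0.36  1.66 -0.    1.11 -0.91]
```

{"api": "move_arm", "payload": {"series": [[[0,0,14,0,0],[0,0,30,0,0],[0,6,50,0,0.01],[0,18,72,0,0.01],[0,32,94,0,0.02],[0,46,116,0,0.02],[0,61,138,0,0.023],[0,76,160,0,0.023],[0,90,176,0,0.023],[0,95,182,0,0.023]]]}}

```text
time_s: 40.52
eef_pos: [0.6485, -0.2497, 0.0975]
eef_rot: [-0.001, 0.693, 0.721, 0.0]
wrist_force: [-0.1, 0.3, -2.1]
opening: 0.271
grasp_force: 59.2
```

```bash
cat > st3.py <<'E'
from h import *
camera("top");c=cal("wrist");im,d=camera("wrist")
o,R=axes();print(o["eef_pos"],o["opening"],o["wrist_force"],np.arctan2(R[1,1],R[0,1]))
P,u,v=pts("wrist",d,None,c);z=o["eef_pos"][2]
Q=P[(P[:,0]>.60)&(P[:,0]<.68)&(P[:,2]>z-.02)&(P[:,2]<z+.002)]
for y0 in np.arange(-.24,.0,.02):
    q=Q[(abs(Q[:,1]-y0)<.004)]
    if len(q)>5: print("   y%.2f"%y0,np.mean(np.percentile(q[:,0],[1,99])).round(4),np.median(q[:,2]).round(4),"guide x",np.round(.6354+(.12-y0)*.033,4))
chain([(G(-.373,.0285),.036)])
E
python3 st3.py
```

```text
[ 0.64743056 -0.25111992  0.09768136] 0.2691765784378049 [ 0.09658015  0.39342297 -2.05640984] 0.03837999528524966
   y-0.22 0.647 0.093 guide x 0.6466
   y-0.20 0.6464 0.0931 guide x 0.646
   y-0.18 0.6457 0.0931 guide x 0.6453
   y-0.16 0.6449 0.0932 guide x 0.6446
   y-0.14 0.6442 0.0933 guide x 0.644
[ 0.648 -0.253  0.028] shift [-1.7  0.2 69.2] turn 0.002
q [-0.54  0.57  1.37 -0.    1.2  -0.58]
```

{"api": "move_arm", "payload": {"series": [[[0,-1,0,12,0.002],[0,-1,0,24,0.002],[0,-1,0,36,0.002],[0,-1,0,48,0.002],[0,-1,0,59,0.002],[0,-1,0,67,0.002],[0,-1,0,71,0.002],[0,-1,0,71,0.002],[0,-1,0,71,0.002],[0,-1,0,71,0.002]]]}}

```text
time_s: 41.45
eef_pos: [0.6481, -0.2542, 0.0292]
eef_rot: [0.001, 0.695, 0.719, 0.0]
wrist_force: [-0.2, -0.2, -1.8]
opening: 0.274
grasp_force: 59.2
```

```bash
python3 st3.py; python3 - <<'E'
from h import *
im,d=camera("top")
for r in ribs("top",im,d): print("top",r)
E
```

```text
[ 0.6482146  -0.2541412   0.02937101] 0.2697265508696849 [-0.235064   -0.27971648 -1.58452098] 0.03417875351291805
   y-0.22 0.6468 0.0247 guide x 0.6466
   y-0.20 0.6461 0.0247 guide x 0.646
   y-0.18 0.6456 0.0247 guide x 0.6453
   y-0.16 0.645 0.0247 guide x 0.6446
   y-0.14 0.6441 0.0248 guide x 0.644
[ 0.648 -0.253  0.028] shift [ 1.4 -0.5  0.9] turn -0.002
q [-0.54  0.66  1.39 -0.    1.09 -0.58]
top (0.6336, 0.082, 0.0397, 1.5957, 40.302, 8.317, 294.0, 175.0)
top (0.6367, 0.0163, 0.0405, 1.6106, 40.1161, 4.8837, 312.0, 174.0)
top (0.5944, 0.4861, 0.0595, 1.306, 54.8087, 53.4006, 183.0, 183.0)
top (0.6262, 0.3451, 0.0398, 1.571, 41.4004, 4.3815, 222.0, 175.0)
top (0.6302, 0.2863, 0.0419, 1.6335, 41.3689, 7.8484, 238.0, 175.0)
```

{"api": "move_arm", "payload": {"series": [[[0,4,-0.3,0.8,0],[0,10,-0.3,0.8,0],[0,18,-0.3,0.8,0],[0,27,-0.3,0.8,0],[0,36,-0.3,0.8,0],[0,45,-0.3,0.8,0],[0,54,-0.3,0.8,0],[0,63,-0.3,0.8,0],[0,72,-0.3,0.8,0],[0,80,-0.3,0.8,0]]]}}

```text
time_s: 42.43
eef_pos: [0.6445, -0.1728, 0.0276]
eef_rot: [-0.0, 0.695, 0.719, 0.0]
wrist_force: [0.1, -1.0, -1.6]
opening: 0.27
grasp_force: 59.2
```

```bash
python3 - <<'E'
from h import *
im,d=camera("top")
for r in ribs("top",im,d): print("top",r)
camera("top");o,R=axes();print(o["eef_pos"],o["wrist_force"])
chain([(G(-.215,.0284),.036)])
E
```

```text
top (0.6339, 0.1478, 0.0404, 1.5856, 40.8167, 4.8108, 276.0, 174.0)
top (0.6332, 0.0889, 0.0414, 1.5833, 40.2363, 8.5135, 292.0, 174.0)
top (0.5938, 0.4858, 0.0592, 1.462, 54.4315, 54.3172, 183.0, 183.0)
top (0.6259, 0.3451, 0.0403, 1.5762, 40.6875, 4.6122, 222.0, 175.0)
top (0.6303, 0.2865, 0.0416, 1.6539, 40.9741, 7.4726, 238.0, 175.0)
[ 0.6442793  -0.1719424   0.02731907] [ 0.37749102 -0.85566371 -1.89371126]
[ 0.642 -0.095  0.028] shift [77.1  1.  -1.1] turn -0.0
q [-0.44  0.61  1.48  0.    1.06 -0.47]
```

{"api": "move_arm", "payload": {"series": [[[0,8,0.5,-0.8,0],[0,17,0.5,-0.8,0],[0,26,0.5,-0.8,0],[0,35,0.5,-0.8,0],[0,44,0.5,-0.8,0],[0,52,0.5,-0.8,0],[0,60,0.5,-0.8,0],[0,67,0.5,-0.8,0],[0,72,0.5,-0.8,0],[0,75,0.5,-0.8,0]]]}}

```text
time_s: 43.37
eef_pos: [0.6424, -0.098, 0.0283]
eef_rot: [-0.0, 0.695, 0.719, -0.0]
wrist_force: [-0.5, -0.9, -2.5]
opening: 0.268
grasp_force: 59.2
```

{"api": "move_arm", "payload": {"series": [[[0,0.6,0,0,0],[0,1.2,0,0,0],[0,1.8,0,0,0],[0,2.4,0,0,0],[0,3,0,0,0],[0,3.6,0,0,0],[0,4.2,0,0,0],[0,4.8,0,0,0],[0,5.4,0,0,0],[0,6,0,0,0]]]}}

```text
time_s: 44.2
eef_pos: [0.6429, -0.0949, 0.029]
eef_rot: [0.002, 0.695, 0.719, -0.001]
wrist_force: [-0.1, -9.9, -1.3]
opening: 0.268
grasp_force: 59.3
```

```bash
python3 - <<'E'
from h import *
im,d=camera("top")
for r in ribs("top",im,d): print("top",r)
camera("top");o,R=axes();print(o["eef_pos"],o["wrist_force"])
E
```

```text
top (0.6334, 0.166, 0.0408, 1.6013, 40.8223, 4.8595, 271.0, 174.0)
top (0.5957, 0.4848, 0.0591, 0.7797, 51.9553, 51.0575, 183.0, 183.0)
top (0.6262, 0.3448, 0.0393, 1.6011, 39.7958, 4.9192, 222.0, 175.0)
top (0.6301, 0.285, 0.04, 1.6548, 43.136, 6.3072, 238.0, 175.0)
top (0.6303, 0.2282, 0.04, 1.6047, 32.5308, 0.7933, 255.0, 175.0)
[ 0.64283529 -0.09489035  0.02900331] [-0.75389828 -7.52736354 -0.8883845 ]
```

{"api": "move_arm", "payload": {"series": [[[0,1,0,0,0],[0,2,0,0,0],[0,3,0,0,0],[0,4,0,0,0],[0,5,0,0,0],[0,5,0,0,0],[0,5,0,0,0],[0,5,0,0,0],[0,5,0,0,0],[0,5,0,0,0]]]}}

```text
time_s: 45.13
eef_pos: [0.6438, -0.0945, 0.0304]
eef_rot: [0.005, 0.695, 0.719, -0.002]
wrist_force: [-0.5, -21.3, 1.3]
opening: 0.271
grasp_force: 59.6
```

{"api": "move_arm", "payload": {"series": [[[0,-4,0,0,0],[0,-10,0,0,0],[0,-18,0,0,0],[0,-26,0,0,0],[0,-34,0,0,0],[0,-42,0,0,0],[0,-50,0,0,0],[0,-50,0,-15,0],[0,-50,0,-40,0],[0,-50,0,-70,0]]]}}

```text
time_s: 45.97
eef_pos: [0.6422, -0.1374, 0.0978]
eef_rot: [-0.002, 0.695, 0.719, -0.001]
wrist_force: [0.8, -0.0, -1.8]
opening: 0.276
grasp_force: 59.1
```

```bash
python3 - <<'E'
from h import *
im,d=camera("top")
for r in ribs("top",im,d): print("top",r)
camera("top")
chain([((.4720,-.3587,.10),.060)])
E
```

```text
top (0.6336, 0.1655, 0.0414, 1.598, 41.0312, 4.1768, 271.0, 174.0)
top (0.5955, 0.4852, 0.0595, 1.201, 58.2722, 52.8358, 183.0, 183.0)
top (0.6261, 0.3438, 0.0425, 1.5949, 40.9726, 7.5369, 222.0, 175.0)
top (0.6301, 0.2861, 0.0412, 1.6049, 40.6724, 7.0133, 238.0, 175.0)
top (0.632, 0.2238, 0.0418, 1.6599, 39.4798, 4.3785, 255.0, 175.0)
[ 0.472 -0.359  0.1  ] shift [-213.3 -183.2    5.7] turn -0.026
q [-0.39  0.49  1.47  0.    1.17 -0.42]
```

{"api": "move_arm", "payload": {"series": [[[0,-15,-13,0,0],[0,-40,-34,0,0],[0,-68,-58,2,-0.005],[0,-96,-82,4,-0.01],[0,-124,-106,5,-0.015],[0,-152,-130,6,-0.02],[0,-178,-153,6,-0.026],[0,-198,-172,6,-0.026],[0,-210,-181,6,-0.026],[0,-213,-183,6,-0.026]]]}}

```text
time_s: 46.9
eef_pos: [0.4664, -0.3593, 0.0928]
eef_rot: [0.0, 0.687, 0.727, -0.0]
wrist_force: [0.9, 0.3, -2.1]
opening: 0.269
grasp_force: 59.4
```

```bash
python3 st.py
```

```text
[ 0.46790084 -0.35737761  0.09261594] 0.2717623012095322 0.05831985415784486
   y-0.32 0.4647 0.0881
   y-0.30 0.4635 0.0881
   y-0.28 0.4623 0.0882
   y-0.26 0.4612 0.0882
   y-0.24 0.4601 0.0881
[ 0.472 -0.358  0.1  ] shift [-1.4  4.  -7.4] turn -0.002
[ 0.472 -0.358  0.022] shift [ 0.  0. 78.] turn -0.0
q [-0.85  0.37  1.68  0.    1.1  -0.91]
```

{"api": "move_arm", "payload": {"series": [[[0,-1,2.5,0,0],[0,-1.4,4.7,0,0],[0,-1.4,4.7,0,0],[0,-1.4,4.7,12,0],[0,-1.4,4.7,25,0],[0,-1.4,4.7,38,0],[0,-1.4,4.7,50,0],[0,-1.4,4.7,58,0],[0,-1.4,4.7,60,0],[0,-1.4,4.7,60,0]]]}}

```text
time_s: 47.83
eef_pos: [0.4722, -0.3575, 0.0309]
eef_rot: [-0.001, 0.686, 0.728, 0.0]
wrist_force: [2.0, 0.4, -1.9]
opening: 0.268
grasp_force: 59.4
```

```bash
python3 st.py;  python3 -c "
from h import *
chain([((.4722,-.3590,.0222),.060)])"
```

```text
[ 0.47309677 -0.35841656  0.03253035] 0.2712593920854455 0.059886339930613916
   y-0.32 0.4703 0.0272
   y-0.30 0.469 0.0273
   y-0.28 0.4678 0.0274
   y-0.26 0.4666 0.0274
   y-0.24 0.4655 0.0275
[ 0.472 -0.358  0.1  ] shift [ -0.   -1.1 -67.5] turn -0.0
[ 0.472 -0.358  0.022] shift [ 0.  0. 78.] turn -0.0
q [-0.85  0.47  1.68 -0.    0.99 -0.91]
[ 0.472 -0.359  0.022] shift [-0.5 -0.9 10.3] turn -0.0
q [-0.85  0.47  1.68 -0.    0.99 -0.91]
```

{"api": "move_arm", "payload": {"series": [[[0,-0.5,-0.4,2,0],[0,-0.5,-0.4,5,0],[0,-0.5,-0.4,8,0],[0,-0.5,-0.4,10.3,0],[0,-0.5,-0.4,10.3,0],[0,-0.5,-0.4,10.3,0],[0.55,-0.5,-0.4,10.3,0],[0.55,-0.5,-0.4,10.3,0],[0.55,-0.5,-0.4,10.3,0],[0.55,-0.5,-0.4,10.3,0]]]}}

```text
time_s: 48.77
eef_pos: [0.4727, -0.3588, 0.0223]
eef_rot: [0.0, 0.686, 0.728, -0.0]
wrist_force: [-0.3, 0.4, 0.1]
opening: 0.548
grasp_force: 0.0
```

{"api": "move_arm", "payload": {"series": [[[0.55,0,0,-10,0],[0.55,0,0,-30,0],[0.55,0,0,-60,0],[0.55,0,0,-90,0],[0.55,0,0,-120,0],[0.55,0,0,-150,0],[0.55,0,0,-170,0],[0.55,0,0,-180,0],[0.55,0,0,-180,0],[0.55,0,0,-180,0]]]}}

```text
time_s: 49.6
eef_pos: [0.4724, -0.3585, 0.2019]
eef_rot: [0.0, 0.686, 0.728, 0.0]
wrist_force: [-0.9, 0.1, -0.6]
opening: 0.552
grasp_force: 0.0
```

```bash
python3 st2.py; python3 - <<'E'
from h import *
camera("top");chain([((.476,0.,.25),.033),((.476,.40,.25),.033)])
E
```

```text
handle    y-0.39 0.4743 0.0498
handle    y-0.36 0.4725 0.0499
[-0.40823719 -0.33838285]
rod    y-0.33 0.4712 0.0173
rod    y-0.30 0.4689 0.0171
rod    y-0.27 0.467 0.0172
rod    y-0.24 0.4656 0.0172
rod    y-0.21 0.4671 0.0172
rod    y-0.18 0.4625 0.0172
[-0.36162221 -0.17854883]
[0.476 0.    0.25 ] shift [356.8  25.7 -50. ] turn 0.027
[0.476 0.4   0.25 ] shift [399.8  13.2   0. ] turn -0.0
q [-0.85  0.25  1.59 -0.    1.31 -0.91]
```

Stick is back within a millimetre. Now to the button with the fingers shut.

{"api": "move_arm", "payload": {"series": [[[0,20,1,-5,0],[0,50,3,-15,0],[0,85,5,-25,0],[0,122,8,-35,0],[0,160,11,-45,0.01],[0,198,14,-50,0.01],[0,236,17,-50,0.02],[0,276,20,-50,0.027],[0,316,23,-50,0.027],[0,357,26,-50,0.027]]]}}

```text
time_s: 50.53
eef_pos: [0.4759, 0.0012, 0.2503]
eef_rot: [-0.001, 0.696, 0.718, -0.001]
wrist_force: [0.7, -0.9, -0.1]
opening: -0.0
grasp_force: 0.0
```

{"api": "move_arm", "payload": {"series": [[[0,38,1,0,0],[0,76,2,0,0],[0,114,4,0,0],[0,152,5,0,0],[0,190,6,0,0],[0,228,8,0,0],[0,264,9,0,0],[0,292,10,0,0],[0,310,10,0,0],[0,316,10,0,0]]]}}

```text
time_s: 51.37
eef_pos: [0.4751, 0.3178, 0.2496]
eef_rot: [-0.001, 0.694, 0.72, -0.002]
wrist_force: [-0.4, -0.1, 0.3]
opening: 0.003
grasp_force: 0.0
```

```bash
python3 - <<'E'
from h import *
for n in("wrist","scene","top"):
    c=cal(n);im,d=camera(n);cv2.imwrite(f"pics/{n}9.png",im)
    hsv=cv2.cvtColor(im,cv2.COLOR_BGR2HSV);m=cv2.inRange(hsv,(50,100,25),(75,255,255));k,l,st,ce=cv2.connectedComponentsWithStats(m)
    for i in range(1,k):
        if st[i,4]>20:
            P,u,v=pts(n,d,l==i,c)
            if not len(P) or abs(np.median(P[:,1])-.435)>.08: continue
            zt=np.percentile(P[:,2],80);Q=P[P[:,2]>zt-.004]
            print(n,np.round(ce[i]),st[i,2:],"zt",zt.round(4),cv2.minEnclosingCircle((Q[:,:2]*1000).astype(np.float32)),np.round((Q.min(0)+Q.max(0))/2,4))
    for r in outline_of("test_button",n)[:3]: print(n,r["conf"],r["bbox"])
o,R=axes();print(o["eef_pos"],o["opening"],o["q"])
E
```

```text
wrist [325.  69.] [ 30  33 770] zt 0.0666 ((476.4270935058594, 436.54644775390625), 15.696526527404785) [0.4763 0.4362 0.0655]
wrist 0.72 [324.0, 70.2, 30.7, 37.4]
scene [494. 243.] [ 13  10 104] zt 0.0679 ((478.5172119140625, 435.8155517578125), 14.963225364685059) [0.478  0.4358 0.067 ]
scene 0.45 [493.9, 243.4, 6.7, 11.4]
scene 0.42 [262.1, 247.8, 26.1, 35.2]
top 0.31 [260.4, 179.9, 106.9, 26.2]
[0.47678895 0.31412033 0.25163224] 0.0029457165104683895 [ 3.74954064e-01  1.55655405e-01  1.59420556e+00 -3.74906981e-04
  1.39259178e+00  3.43510502e-01]
```

View pics/wrist9.png

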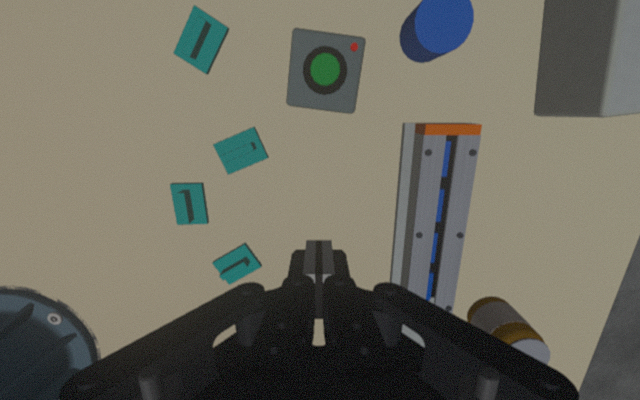

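The view shows the green button at (325,69). Blue ribs show through the slit at (447,160), (440,205), (433,245) and (430,285), end to end behind the orange stop.

```bash
python3 - <<'E'
from h import *
camera("top");chain([((.477,.4362,.09),.033)])
E
```

```text
[0.477 0.436 0.09 ] shift [122.    3.9 161.9] turn -0.002
q [ 0.37  0.16  1.59 -0.    1.39  0.34]
```

{"api": "move_arm", "payload": {"series": [[[0,18,0.5,12,0],[0,38,1,34,0],[0,58,2,58,0],[0,78,3,84,0],[0,98,3.5,110,0],[0,114,4,134,0],[0,121,4,152,0],[0,122,4,162,0],[0,122,4,162,0],[0,122,4,162,0]]]}}

```text
time_s: 52.55
eef_pos: [0.477, 0.4365, 0.0902]
eef_rot: [0.0, 0.696, 0.718, -0.0]
wrist_force: [-0.4, 0.5, 0.4]
opening: -0.002
grasp_force: 0.0
```

```bash
python3 - <<'E'
from h import *
camera("top");camera("top");chain([((.477,.4362,.0595),.033)]);o=axes()[0];print(o["eef_pos"])
E
```

```text
[0.477 0.436 0.06 ] shift [-1.  -1.  32.4] turn -0.001
q [ 0.56  0.48  1.52 -0.    1.14  0.53]
[0.47801542 0.4372093  0.09194267]
```

{"api": "move_arm", "payload": {"series": [[[0,0,-1,8,0],[0,0,-1,16,0],[0,0,-1,22,0],[0,0,-1,25,0],[0,0,-1,27,0],[0,0,-1,29,0],[0,0,-1,31,0],[0,0,-1,32,0],[0,0,-1,32,0],[0,0,-1,32,0]]]}}

```text
time_s: 53.48
eef_pos: [0.4756, 0.4372, 0.0608]
eef_rot: [0.0, 0.695, 0.719, -0.001]
wrist_force: [-8.3, -8.4, 20.6]
opening: -0.002
grasp_force: 10.2
```

{"api": "move_arm", "payload": {"series": [[[0,0,0,1,0],[0,0,0,1.5,0],[0,0,0,1.5,0],[0,0,0,1.5,0],[0,0,0,-5,0],[0,0,0,-15,0],[0,0,0,-40,0],[0,0,0,-70,0],[0,0,0,-110,0],[0,0,0,-150,0]]]}}

```text
time_s: 54.32
eef_pos: [0.4748, 0.4372, 0.2085]
eef_rot: [-0.0, 0.695, 0.719, -0.001]
wrist_force: [1.1, 0.8, 0.4]
opening: -0.0
grasp_force: 0.0
```

{"api": "move_arm", "payload": {"series": [[[0,-20,0,-10,0],[0,-50,0,-20,0],[0,-80,0,-30,0],[0,-110,0,-30,0],[0,-130,0,-30,0],[0,-140,0,-30,0],[0,-140,0,-30,0],[0,-140,0,-30,0],[0,-140,0,-30,0],[0,-140,0,-30,0]]]}}

```text
time_s: 55.15
eef_pos: [0.4801, 0.2987, 0.2378]
eef_rot: [-0.0, 0.695, 0.719, -0.0]
wrist_force: [-0.8, 0.0, -1.4]
opening: 0.004
grasp_force: 0.0
```

```bash
python3 - <<'E'
from h import *
c=cal("wrist");im,d=camera("wrist");cv2.imwrite("pics/w10.png",im)
for r in ribs("wrist",im,d,c): print(r)
hsv=cv2.cvtColor(im,cv2.COLOR_BGR2HSV);m=cv2.inRange(hsv,(50,100,25),(75,255,255))>0
P,_,_=pts("wrist",d,m,c);P=P[abs(P[:,1]-.436)<.03];print("btn z",np.percentile(P[:,2],80))
im,d=camera("top");cv2.imwrite("pics/t10.png",cv2.resize(im[140:300,170:490],None,fx=2.5,fy=2.5,interpolation=cv2.INTER_CUBIC))
for r in ribs("top",im,d): print("top",r)
E
```

```text
(0.5946, 0.4691, 0.0596, 0.0382, 57.8937, 24.8916, 432.0, 17.0)
(0.6269, 0.3444, 0.0379, 1.6024, 42.6873, 12.129, 448.0, 144.0)
(0.6286, 0.2853, 0.0378, 1.6081, 42.5774, 12.411, 441.0, 193.0)
(0.6302, 0.2251, 0.0378, 1.6128, 43.6608, 11.1058, 435.0, 238.0)
(0.6329, 0.1655, 0.0377, 1.6081, 43.6592, 12.0924, 431.0, 278.0)
btn z 0.06657612970277203
top (0.6332, 0.1658, 0.0407, 1.5657, 40.4647, 4.5793, 271.0, 174.0)
top (0.6072, 0.4893, 0.0596, 1.7904, 52.7782, 31.3578, 180.0, 180.0)
top (0.6278, 0.3442, 0.0417, 1.6365, 41.4139, 8.2147, 222.0, 175.0)
top (0.6294, 0.2846, 0.0406, 1.6121, 45.3073, 7.8216, 238.0, 175.0)
top (0.6321, 0.2244, 0.0405, 1.6702, 40.3519, 4.7171, 255.0, 175.0)
```

View pics/t10.png

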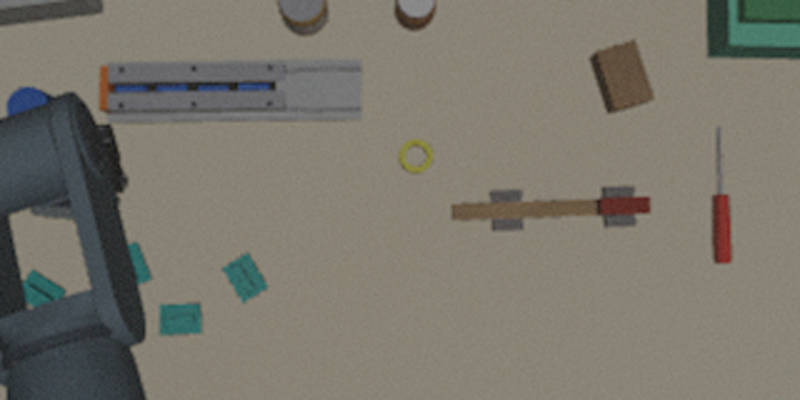

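The top view shows the four slats in the channel at (135–270, 87). The stick is back in its cradle and the other things are in place. The ribs sit 59–60 mm apart, the button is up again, and nothing touches the robot.

```bash
python3 -c "
from h import *
print(order.hand_in())"
```

```text
the job is handed in; nothing more can be done
None
```

The job is handed in: all four black slats are in the channel end to end against the orange stop, the button was pressed down and is up again, and the stick lies back in its cradle; one slat tipped against the roof edge while being laid in, so I pulled it back and dropped it flat before pushing it in with the stick.

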